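# Load resin specimen blocks into a spring-loaded magazine

### The arm

A 7-joint arm with a two-finger parallel gripper is mounted at the origin on the work surface. World frame = base frame: x ahead of the robot, y to its left, z up, the work surface at z = 0. Lengths are in mm, angles in rad, forces in N, time in s.
With the tool pointing down it reaches from about 400 to 875 mm from the base axis. Payload 4.4 kg.
Tool frame: the origin (TCP) lies midway between the tips of the shut fingers; the grasp point (between the pads) lies 19 mm behind it; x points along the fingers, y is the direction in which the jaws open and shut, and the axes are right-handed (so a half turn about x gives the same grasp; the last joint's range is limited). The gripper opens to 85 mm and grips with 20 to 120 N. Pads are 22 mm wide; open, the fingers measure 114 mm over their backs; the gripper's body (76 mm by 85 mm) begins 54 mm behind the grasp point. The pads swing forward as they close: fully open they stand 13 mm farther back than shut.
Start: joints at [-1.273, 0.628, 0.038, 1.517, -0.027, 0.996, -0.02], TCP at [231.266, 607.482, 231.313] pointing down, gripper open.
Joint ranges: [-3.06, 3.06], [-0.37, 2.12], [-1.25, 1.32], [0.18, 2.47], [-1.1, 4.24], [0.23, 1.98], [-2.94, 2.94]. Speed limits (rad/s): [2.57, 2.57, 3.14, 3.14, 3.14, 3.14, 3.14].

### API

Orientations are given as [roll, pitch, yaw] about the fixed x, y, z axes, in that order (R = Rz(yaw) Ry(pitch) Rx(roll)).
In Python, from cell import ctrl gives the robot as it stands.
- The arm moves only by the tool arm_command, never from a script. Its argument "series" is a list of rows, each a list of 7 numbers: the opening, from 0 (shut) to 1 (fully open), then the shift along the world's x, y, z in cm, then the turn, a rotation vector about the world's x, y, z in degrees. In form: [[claw, x, y, z, rx, ry, rz], ...]. A call has 1 to 20 rows; each row shifts and turns the commanded pose from where the row before left it; what a row does not reach is not made up. A row lasts 1/12 s, in which the tool goes at most 41.7 mm and 7.16 degrees, less where a joint would pass 70% of its speed; a pose out of reach is approached as far as the arm can. A call with a gripper value outside its range is refused whole. The fingers move at their own pace and stop on an object; the grip force is fixed at half the most. Time passes only in rows, so rows that do not move let the fingers close. It gives the time, the measured TCP pose, the force and the opening at its end, in the units of the state.
- ctrl.read_state(): the state, without advancing time (a new reading comes with each control period).
- ctrl.get_image(name): name is "scene" or "top"; returns the picture (400x640x3 uint8, blue, green, red); there is no depth.
- ctrl.calibration(name): a dict with "fovy" (degrees; the focal length in pixels is half the picture's height over the tangent of half this angle, whatever the lens; pixels are square), "cx", "cy" (the principal point, pixels), "k1" (the pictures are not rectified: a ray, as slopes to the right and down, at radius r is drawn at 1 + k1 r^2 times it, then the intrinsics apply), "cam_to_world" (4x4, takes a point from camera to world coordinates). Camera axes: x right, y up, looking along -z (the intrinsics and any distortion apply to the point x, -y, -z); pixel columns grow to the right and rows downward; lengths in mm; the calibration is good to about 2 mm. A picture is of the moment at which its call begins. calibration takes no time and is no camera call.
- ctrl.finish_job(): hands the job in, once; it reports no verdict.
Trained networks look in the newest picture that a camera, given by its name, has taken for a name from the list of things; names that differ only in an ending like _2 or _b are one class to them, and where a whole thing is asked for, a point or a joint stands for the part that bears it (a point fixed in the world has none). Each returns a list of dicts, best first, with "conf" (0 to 1); they miss things now and then, are a little off and sometimes report something else, mostly with a low value. They report only what shows in the picture. A call takes as long as a camera call.
- ctrl.spot_in(label, camera): "centre" ([x, y, z] in mm, in world coordinates, good to about 4 mm: the middle of the surface that is visible of it).
The state is a dict: "clock": time; "qpos": joint angles; "qd": joint speeds; "tau": joint torques, N m; "eef_pos": TCP position; "tool_rot": TCP orientation; "force": force on the tool from outside, world axes, zero at the start; "torque": the same for the moment, N m; "width": finger opening in mm.
Only numpy, scipy, OpenCV 4.12 (cv2) and the standard library are available. Lean on these libraries where they do the work, as an engineer would, in place of code of your own. Each camera call takes 0.05 s, during which the arm holds its last target.

### The job

Load the two short resin specimen blocks into the spring-loaded magazine, lying flat and face up as they are now: first the thick one, then the thin one on top of it, each pushed down one at a time until both spring lips have snapped shut over it and it stays down by itself. Press gently, never forcing a crooked block or ramming the stack against the bottom, and leave the too-long block and everything else on the bench alone.

Things in the scene. Friction and masses are not known exactly. Their poses are not given: they have to be found in the camera images.
- magazine: Aluminium magazine fixed to the bench: an upright rectangular well, open on top. Origin: on the bench under the well's centre; x along its long side, z up. Well inside 80 mm (x) by 50 mm (y); long side walls 5 mm thick, 90 mm long, up to z = 93 mm, the highest point; flange 120 x 84 x 8 mm. At the short ends spring housings reach to x = +-58 mm, up to z = 73 mm.
- mouth (a point): Centre of the well's open top, z = 93 mm. A block lowered in here comes to rest on the slopes of the two lips, its underside at about z = 86 mm. Fingers do not fit between block and wall: let the block go here, then push it down from above, e.g. with shut fingertips on the middle of its top (or on an end that stays up).
- lips (a point): Centre of the well at the flat underside of the two lips, z = 75 mm. Each lip, 30 mm wide, amid a short end, juts 6 mm into the well; nose 3 mm high, then it slopes back to the end wall at z = 91 mm. A block pushed down (5 to 20 N) spreads them; once its top is below z = 75 mm they snap in over it and the sprung follower holds its top up against them, at z = 75 mm.
- lip_a (a joint): Sprung lip at the well's +x end: 0 = shut, out over the well; grows to 0.010 m as it is pushed outward; about 0.004 m while a block is passing. Spring 120 N/m, 0.5 N preload.
- lip_b (a joint): The same lip at the well's -x end: 0 = shut, grows as it is pushed outward.
- follower (a joint): Sprung plate (76 x 46 mm) in the well: 0 = up, its top 1 mm below the lips' underside; value = how far it is pressed down; 0.056 m = hard against the bottom. Spring 100 N/m, 3 N preload. About 0.029 m with the thick block latched, 0.049 m with both, so the second can go only 7 mm below its latched place before the stack hits bottom.
- thick_block: Pale opaque resin block with a dark flat beetle figure on its top, 76 x 46 x 30 mm (x, y, z), 90 to 175 g, lying flat on the bench. Origin: centre of its underside; x along its length, z up.
- thin_block: Pale opaque resin block with a dark flat leaf figure on its top, 76 x 46 x 20 mm (x, y, z), 60 to 120 g, lying flat on the bench. Origin: centre of its underside; x along its length, z up.
- long_block: Bystander: pale resin block with a dark flat bone figure on its top, 112 x 46 x 20 mm, too long for the magazine. Origin: centre of its underside, x along its length.
- dish: Bystander: closed glass dish, 64 mm across, 16 mm high. Origin: centre of its underside.
- beaker: Bystander: glass beaker, 72 mm across, 90 mm high. Origin: centre of its underside.
- jar: Bystander: amber glass jar with white cap, 64 mm across, 95 mm high. Origin: centre of its underside.
- ruler: Bystander: wooden ruler 300 x 30 x 4 mm, long along its y. Origin: centre of its underside.
- probe: Bystander: steel spatula 170 mm long, along its x. Origin: under its middle.
- bowl: Bystander: white bowl, 100 mm across, 45 mm high. Origin: centre of its underside.

How it is judged (in metres and radians):
On the way:
1. the thick block alone is in the well, let go and held down under both shut lips (z of thick_block in the frame of magazine between 0.038 and 0.049 m and horizontal distance between thick_block and magazine below 0.008 m and angle between thick_block's own z axis and vertical below 0.08 rad and angle between the x axis of thick_block and the x axis of magazine, either way round below 0.15 rad and linear speed of thick_block below 0.02 m/s and value of joint each of lip_a, lip_b below 0.003 m and contact force between the fingers and thick_block below 0.3 N and horizontal distance between thin_block and magazine above 0.06 m), for 0.2 s.
At the end, for the whole second after the job is handed in: Both short blocks let go and at rest in the well, centred within 8 mm, lengthwise, flat and face up (0.08 rad): thin block on top, underside 48 to 60 mm above the bench (55 when against the lips), thick block below it at 18 to 30 mm, both lips shut within 3 mm (z of thick_block in the frame of magazine between 0.018 and 0.03 m and horizontal distance between each of thick_block, thin_block and magazine below 0.008 m and angle between each of thick_block, thin_block's own z axis and vertical below 0.08 rad and angle between the x axis of each of thick_block, thin_block and the x axis of magazine, either way round below 0.15 rad and linear speed of each of thick_block, thin_block below 0.02 m/s and z of thin_block in the frame of magazine between 0.048 and 0.06 m and value of joint each of lip_a, lip_b below 0.003 m); the robot touches nothing.
It fails at once if a block was forced or the stack rammed: more than 80 N between a block and the magazine (contact force between any of thick_block, thin_block and magazine above 80 N).
It fails at once if a bystander was moved by more than 30 mm (distance of any of long_block, dish, beaker, jar, ruler, probe, bowl from where it was at the start of the episode above 0.03 m).
It also fails if it takes over 64 s, if anything falls off the work surface, if the arm or the gripper's body presses on something with over 40 N, if the wrist force passes 120 N, or if a joint passes its speed limit or range.

## Working session

There is one attempt and no reset: what is moved stays moved. The work goes in short steps, Python scripts to look and compute and a tool call to move; the robot and the scene stay as the last step left them, time stands still between calls to the robot, and variables do not carry over. Pictures are saved under pics/ and viewed, and the job is handed in when it is done.

Besides the shell and the picture viewer there is one more tool, called by a JSON object that holds its "op" and its "data", one argument or row to a line. arm_command: Moves the arm, as the interface text tells. Its arguments: {"type":"object","properties":{"series":{"type":"array"}},"required":["series"]}

```bash
mkdir -p pics; ls; python3 - <<'E'
from cell import ctrl
import cv2, numpy as np
print(ctrl.read_state())
for n in ("scene","top"):
    im=ctrl.get_image(n); cv2.imwrite(f"pics/{n}0.png",im)
    c=ctrl.calibration(n); print(n,c)
for n in ("scene","top"):
    for l in ("thick_block","thin_block","long_block","magazine"):
        print(n,l,[(np.round(d["centre"],1).tolist(),round(d["conf"],2)) for d in ctrl.spot_in(l,n)])
E
```

```text
pics
{'clock': 0.0, 'qpos': array([-1.27279803,  0.6293443 ,  0.03843006,  1.51835199, -0.02701235,
        0.99628456, -0.01998856]), 'qd': array([ 3.18505305e-04, -3.03991252e-05, -3.36880381e-04,  2.10030616e-04,
       -3.25373678e-04,  8.24137050e-04,  1.23605143e-03]), 'tau': array([-4.56066446e-04, -5.63412380e+01,  1.22609474e+00, -1.93442738e+01,
        1.10578258e-02,  1.06927310e-02, -2.70627305e-05]), 'eef_pos': array([231.03214398, 606.90143302, 230.39516213]), 'tool_rot': array([-1.56713665,  1.5689256 , -1.93092024]), 'force': array([-0.44205873,  0.03511509,  0.67243294]), 'torque': array([-0.0194855 , -0.01288077,  0.08074696]), 'width': 85.24239924519092}
scene {'fovy': 51.620593983689744, 'cx': 325.240938637898, 'cy': 208.25530069327905, 'k1': -0.09019449856867787, 'cam_to_world': array([[-2.33055564e-01, -7.39636678e-01,  6.31365732e-01,
         1.26205414e+03],
       [ 9.72322357e-01, -1.66173782e-01,  1.64242223e-01,
         1.83124559e+02],
       [-1.65631409e-02,  6.52168581e-01,  7.57893003e-01,
         8.94717985e+02],
       [ 0.00000000e+00,  0.00000
[... 318 characters left out ...]
93e-04,
         9.38717253e+00],
       [ 1.39410896e-03,  1.43308438e-01,  9.89677093e-01,
         1.60137597e+03],
       [ 0.00000000e+00,  0.00000000e+00,  0.00000000e+00,
         1.00000000e+00]])}
scene thick_block [([496.6, -25.5, 31.8], 0.72)]
scene thin_block [([618.9, -136.3, 23.3], 0.97), ([412.1, 411.7, 29.4], 0.66)]
scene long_block [([502.9, -232.2, 15.5], 0.58), ([502.5, 179.0, 76.4], 0.4)]
scene magazine [([531.2, 180.9, 68.0], 0.6)]
top thick_block [([488.4, -29.9, 23.3], 0.74), ([503.0, 178.5, 70.8], 0.5)]
top thin_block [([606.6, -133.4, 20.6], 0.77)]
top long_block [([489.9, -238.5, 18.4], 0.65)]
top magazine [([500.8, 177.6, 74.1], 0.86), ([742.4, 137.3, 39.0], 0.37)]
```

View pics/top0.png

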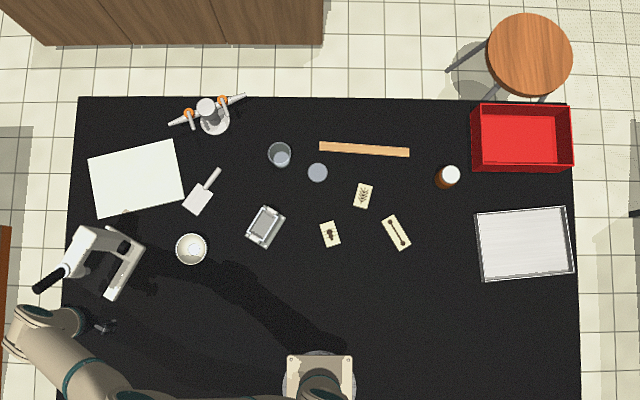

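View pics/scene0.png

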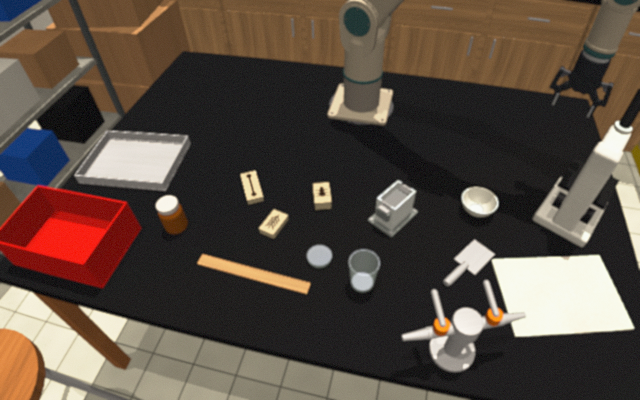

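```bash
python3 - <<'E'
import cv2, numpy as np
t=cv2.imread("pics/top0.png"); s=cv2.imread("pics/scene0.png")
a=cv2.resize(t[170:265,235:420],None,fx=4,fy=4,interpolation=cv2.INTER_CUBIC)
b=cv2.resize(s[155:245,230:430],None,fx=4,fy=4,interpolation=cv2.INTER_CUBIC)
cv2.imwrite("pics/a.png",a);cv2.imwrite("pics/b.png",b)
E
```

```text
(no output)
```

View pics/a.png

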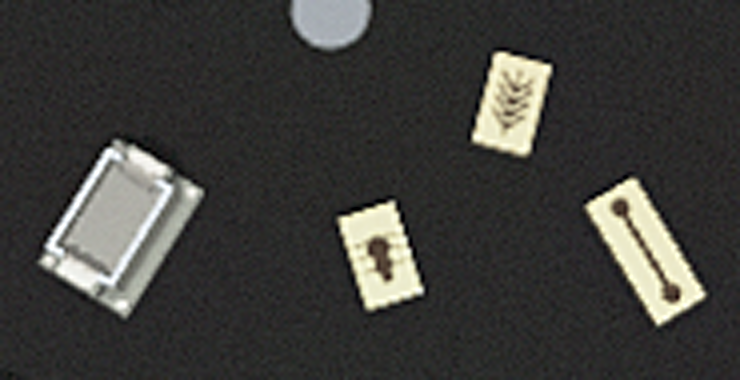

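View pics/b.png

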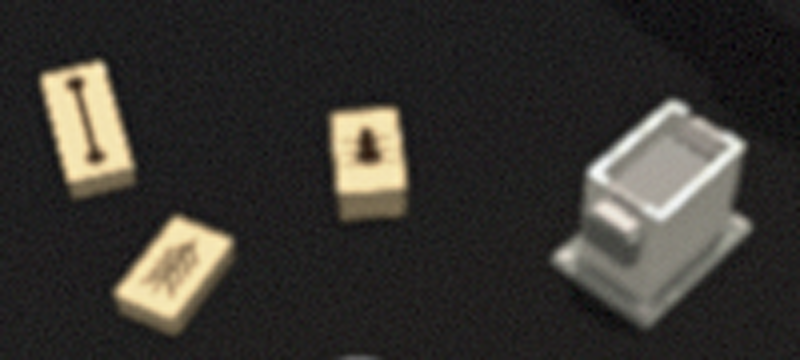

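```bash
cat > h.py <<'E'
import cv2, numpy as np
from scipy.optimize import minimize
from cell import ctrl
CAL={n:ctrl.calibration(n) for n in("scene","top")}
def proj(n,P):
    c=CAL[n];P=np.atleast_2d(P).astype(float);T=np.linalg.inv(c["cam_to_world"])
    q=P@T[:3,:3].T+T[:3,3];x=q[:,0]/-q[:,2];y=-q[:,1]/-q[:,2]
    f=200/np.tan(np.radians(c["fovy"])/2);k=1+c["k1"]*(x*x+y*y)
    return np.c_[c["cx"]+f*x*k,c["cy"]+f*y*k]
def box(l,w,z0,z1):
    return np.array([[sx*l/2,sy*w/2,z] for z in(z0,z1) for sx in(-1,1) for sy in(-1,1)])
def place(B,x,y,yaw):
    c,s=np.cos(yaw),np.sin(yaw);return B@np.array([[c,s,0],[-s,c,0],[0,0,1]])+[x,y,0]
U=8
def mask_model(n,boxes,p,roi):
    x0,y0,x1,y1=roi;m=np.zeros(((y1-y0)*U,(x1-x0)*U),np.uint8)
    for B in boxes:
        q=(proj(n,place(B,*p))-[x0,y0]+0.5)*U-0.5
        h=cv2.convexHull(np.round(q*16).astype(np.int32))
        cv2.fillConvexPoly(m,h,255,shift=4)
    return m
def seg(im,roi,thr,fill=True):
    x0,y0,x1,y1=roi
    g=im[y0:y1,x0:x1].max(axis=2)
    g=cv2.resize(g,None,fx=U,fy=U,interpolation=cv2.INTER_CUBIC)
    m=(g>thr).astype(np.uint8)*255
    cs,_=cv2.findContours(m,cv2.RETR_EXTERNAL,cv2.CHAIN_APPROX_NONE)
    o=np.zeros_like(m);cv2.drawContours(o,[max(cs,key=cv2.contourArea)],-1,255,-1);return o
def roi_for(n,boxes,p,pad=12):
    q=np.vstack([proj(n,place(B,*p)) for B in boxes])
    a=np.floor(q.min(0)-pad).astype(int);b=np.ceil(q.max(0)+pad).astype(int)
    return max(a[0],0),max(a[1],0),min(b[0],640),min(b[1],400)
def fit(ims,boxes,p0,thr,seeds=(0,)):
    d={n:(roi_for(n,boxes,p0),) for n in ims}
    d={n:(r[0],seg(ims[n],r[0],thr[n] if isinstance(thr,dict) else thr)) for n,r in d.items()}
    def cost(v):
        p=(v[0],v[1],v[2]/40)
        return sum(np.count_nonzero(mask_model(n,boxes,p,r)!=m)/U/U for n,(r,m) in d.items())
    best=None
    for s in seeds:
        v0=np.array([p0[0],p0[1],(p0[2]+s)*40])
        r=minimize(cost,v0,method="Nelder-Mead",options=dict(initial_simplex=v0+np.array([[0,0,0],[8,0,0],[0,8,0],[0,0,8]]),xatol=.02,fatol=.02,maxiter=300))
        if best is None or r.fun<best.fun: best=r
    v=best.x;return (v[0],v[1],v[2]/40),best.fun
THICK=[box(76,46,0,30)];THIN=[box(76,46,0,20)]
MAG=[box(120,84,0,8),box(90,60,0,93),box(116,36,8,73)]
E
cat > f.py <<'E'
from h import *
ims={n:cv2.imread(f"pics/{n}0.png") for n in("top","scene")}
for nm,B,p0,ss in (("thick",THICK,(490,-27,0),(0,.3,-.3)),("thin",THIN,(610,-134,0),(0,.3,-.3)),("mag",MAG,(503,179,-.5),(0,.3,-.3))):
    for ns in (("top","scene"),("top",),("scene",)):
        for thr in (90,115):
            p,c=fit({n:ims[n] for n in ns},B,p0,thr,ss); print(nm,ns,thr,np.round(p,3),round(np.degrees(p[2]),2),round(c,1))
E
python3 f.py
```

```text
thick ('top', 'scene') 90 [ 4.84537e+02 -2.63620e+01  3.22000e-01] 18.45 100.2
thick ('top', 'scene') 115 [ 4.84753e+02 -2.65960e+01  3.41000e-01] 19.53 106.2
thick ('top',) 90 [ 4.85408e+02 -2.49970e+01  3.26000e-01] 18.68 19.1
thick ('top',) 115 [ 4.85426e+02 -2.53360e+01  3.25000e-01] 18.6 10.2
thick ('scene',) 90 [ 4.81764e+02 -3.01190e+01  3.80000e-01] 21.76 41.3
thick ('scene',) 115 [ 4.81051e+02 -2.97300e+01  3.73000e-01] 21.39 43.7
thin ('top', 'scene') 90 [ 6.08562e+02 -1.35575e+02 -2.36000e-01] -13.51 119.0
thin ('top', 'scene') 115 [ 6.07621e+02 -1.35635e+02 -2.48000e-01] -14.22 151.7
thin ('top',) 90 [ 6.11114e+02 -1.31263e+02 -2.56000e-01] -14.65 17.7
thin ('top',) 115 [ 6.11124e+02 -1.31292e+02 -2.57000e-01] -14.7 12.4
thin ('scene',) 90 [ 6.06469e+02 -1.36561e+02 -2.44000e-01] -13.97 16.2
thin ('scene',) 115 [ 6.04032e+02 -1.37789e+02 -2.42000e-01] -13.89 45.9
mag ('top', 'scene') 90 [504.149 180.651  -0.525] -30.1 287.7
mag ('top', 'scene') 115 [504.478 181.117  -0.51 ] -29.23 512.7
mag ('top',) 90 [507.124 184.425  -0.53 ] -30.38 19.6
mag ('top',) 115 [507.394 184.568  -0.537] -30.79 76.0
mag ('scene',) 90 [501.732 180.601  -0.53 ] -30.35 130.1
mag ('scene',) 115 [500.345 180.404  -0.529] -30.28 285.3
```

```bash
cat > f2.py <<'E'
from h import *
ims={n:cv2.imread(f"pics/{n}0.png") for n in("top","scene")}
print([int(np.percentile(ims["scene"][160:240,300:320].max(2),q)) for q in(50,99)])
for nm,B,p0 in (("thick",THICK,(484,-27,.33)),("thin",THIN,(608,-134,-.25)),("mag",MAG,(504,180,-.53))):
    for ns in (("top",),("scene",)):
        for thr in (55,65,75):
            p,c=fit({n:ims[n] for n in ns},B,p0,thr); print(nm,ns,thr,np.round(p,3),round(np.degrees(p[2]),2),round(c,1))
            if thr==65:
                for n in ns:
                    r=roi_for(n,B,p0);m=mask_model(n,B,p,r);im=cv2.resize(ims[n][r[1]:r[3],r[0]:r[2]],None,fx=U,fy=U,interpolation=cv2.INTER_CUBIC)
                    cs,_=cv2.findContours(m,0,1);cv2.drawContours(im,cs,-1,(0,0,255),1);cv2.imwrite(f"pics/fit_{nm}_{n}.png",im)
ts=[cv2.imread(f"pics/fit_{nm}_{n}.png") for nm in("thick","thin","mag") for n in("top","scene")]
ts=[cv2.resize(t,(260,260*t.shape[0]//t.shape[1])) for t in ts]
H=max(t.shape[0] for t in ts);ts=[cv2.copyMakeBorder(t,0,H-t.shape[0],0,0,0) for t in ts]
cv2.imwrite("pics/fit.png",np.vstack([np.hstack(ts[0::2]),np.hstack(ts[1::2])]))
E
python3 f2.py
```

```text
[32, 244]
thick ('top',) 55 [ 4.84711e+02 -2.54330e+01  3.17000e-01] 18.14 38.5
thick ('top',) 65 [ 4.8546e+02 -2.5297e+01  3.2500e-01] 18.64 32.3
thick ('top',) 75 [ 4.85466e+02 -2.53100e+01  3.26000e-01] 18.65 26.8
thick ('scene',) 55 [ 4.81977e+02 -3.04720e+01  4.21000e-01] 24.13 82.3
thick ('scene',) 65 [ 4.84053e+02 -3.02450e+01  3.84000e-01] 22.01 67.8
thick ('scene',) 75 [ 4.83325e+02 -3.03750e+01  3.74000e-01] 21.44 55.6
thin ('top',) 55 [ 6.10493e+02 -1.31846e+02 -2.51000e-01] -14.36 34.9
thin ('top',) 65 [ 6.10428e+02 -1.31685e+02 -2.48000e-01] -14.21 29.0
thin ('top',) 75 [ 6.10870e+02 -1.31682e+02 -2.48000e-01] -14.21 23.0
thin ('scene',) 55 [ 6.08773e+02 -1.35648e+02 -3.08000e-01] -17.65 77.5
thin ('scene',) 65 [ 6.09153e+02 -1.35447e+02 -2.71000e-01] -15.51 58.2
thin ('scene',) 75 [ 6.07752e+02 -1.36071e+02 -2.49000e-01] -14.24 41.0
mag ('top',) 55 [506.739 184.677  -0.524] -30.04 47.0
mag ('top',) 65 [507.093 184.84   -0.531] -30.44 35.3
mag ('top',) 75 [506.781 184.446  -0.531] -30.44 26.0
mag ('scene',) 55 [503.302 180.431  -0.571] -32.73 109.3
mag ('scene',) 65 [502.73  181.056  -0.558] -31.95 80.5
mag ('scene',) 75 [502.502 180.604  -0.548] -31.37 58.9
```

View pics/fit.png

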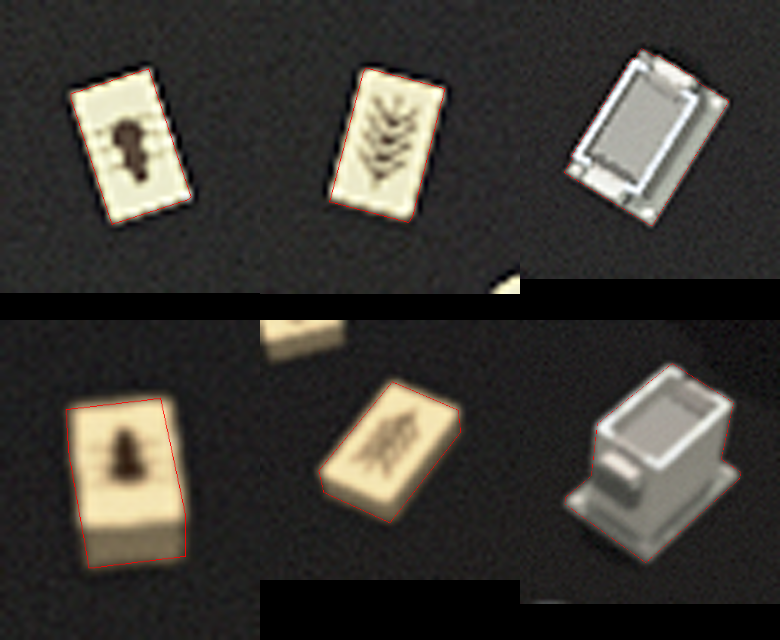

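```bash
cat >> h.py <<'E'
from scipy.spatial.transform import Rotation as Ro
def st():
    s=ctrl.read_state();R=Ro.from_euler("xyz",s["tool_rot"]).as_matrix()
    ja=np.degrees(np.arctan2(R[1,1],R[0,1]))
    print("t",round(s["clock"],2),"tcp",np.round(s["eef_pos"],1),"x",np.round(R[:,0],3),"jaw",round(ja,2),"F",np.round(s["force"],1),"w",round(s["width"],1),"q",np.round(s["qpos"],2));return s
E
python3 -c "
from h import *
st()
for l in ('bowl','beaker','dish'): print(l,[(np.round(d['centre']),d['conf']) for d in ctrl.spot_in(l,'top')])"
```

```text
t 0.5 tcp [231.2 607.5 231.3] x [-0. -0. -1.] jaw 69.15 F [-0.4 -0.2  0.6] w 85.5 q [-1.27  0.63  0.04  1.52 -0.03  1.   -0.02]
bowl [(array([425., 418.,  17.]), 0.58), (array([ 490., -241.,   16.]), 0.39)]
beaker [(array([740., 136.,  39.]), 0.9), (array([428., 417.,  19.]), 0.67), (array([ 608., -138.,   22.]), 0.17)]
dish [(array([688.,  15.,  16.]), 0.79), (array([602., 403.,   1.]), 0.15)]
```

{"op": "arm_command", "data": {
  "series": [
    [1, 1.408, -3.529, 0, 0, 0, 2.194],
    [1, 1.408, -3.529, 0, 0, 0, 2.194],
    [1, 1.408, -3.529, 0, 0, 0, 2.194],
    [1, 1.408, -3.529, 0, 0, 0, 2.194],
    [1, 1.408, -3.529, 0, 0, 0, 2.194],
    [1, 1.408, -3.529, 0, 0, 0, 2.194],
    [1, 1.408, -3.529, 0, 0, 0, 2.194],
    [1, 1.408, -3.529, 0, 0, 0, 2.194],
    [1, 1.408, -3.529, 0, 0, 0, 2.194],
    [1, 1.408, -3.529, 0, 0, 0, 2.194],
    [1, 1.408, -3.529, 0, 0, 0, 2.194],
    [1, 1.408, -3.529, 0, 0, 0, 2.194],
    [1, 1.408, -3.529, -1, 0, 0, 2.194],
    [1, 1.408, -3.529, -1, 0, 0, 2.194],
    [1, 1.408, -3.529, -1, 0, 0, 2.194],
    [1, 1.408, -3.529, -1, 0, 0, 2.194],
    [1, 1.408, -3.529, -1, 0, 0, 2.194],
    [1, 1.408, -3.529, -1, 0, 0, 2.194],
    [1, 0, 0, 0, 0, 0, 0]
  ]
}}

```text
clock: 2.23
eef_pos: [486.4, -36.8, 170.0]
tool_rot: [-1.767, 1.566, -1.452]
force: [0.2, 0.3, 0.6]
width: 85.6
```

```bash
python3 - <<'E'
from h import *
st()
ims={n:ctrl.get_image(n) for n in("scene","top")}
for n in ims: cv2.imwrite(f"pics/{n}1.png",ims[n])
q=[proj(n,[[484.6,-27.7,30]])[0] for n in ims]
cv2.imwrite("pics/c1.png",np.hstack([cv2.resize(ims[n][int(p[1])-60:int(p[1])+60,int(p[0])-60:int(p[0])+60],None,fx=3.3,fy=3.3) for n,p in zip(ims,q)]))
E
```

```text
t 2.23 tcp [486.4 -36.8 170. ] x [ 0.001 -0.004 -1.   ] jaw 108.04 F [0.2 0.3 0.6] w 85.6 q [ 0.07  0.49 -0.08  2.02  0.07  0.63  1.83]
```

View pics/c1.png

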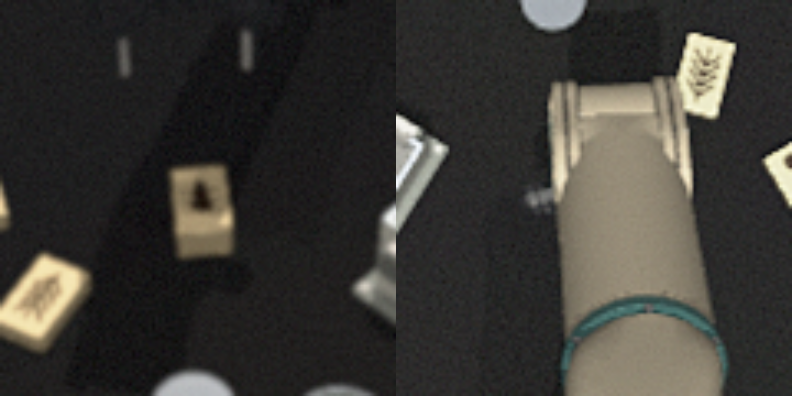

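{"op": "arm_command", "data": {
  "series": [
    [1, 0, 0, 0, 0, 0, 0],
    [1, 0, 0, 0, 0, 0, 0]
  ]
}}

```text
clock: 2.5
eef_pos: [484.6, -26.1, 171.6]
tool_rot: [0.883, 1.57, 1.211]
force: [-0.4, -0.3, -0.4]
width: 85.6
```

```bash
python3 - <<'E'
from h import *
s=st()
im=ctrl.get_image("scene");cv2.imwrite("pics/s2.png",im)
R=Ro.from_euler("xyz",s["tool_rot"]).as_matrix();p=s["eef_pos"]
x0,y0,x1,y1=270,100,390,220
b=cv2.resize(im[y0:y1,x0:x1],None,fx=5,fy=5,interpolation=cv2.INTER_CUBIC);b=np.clip(b.astype(float)*1.6,0,255).astype(np.uint8)
for d in (13,):
  for sg in(-1,1):
    for w in(-11,11):
      P=p+R@np.array([-d,sg*42.5,w]); q=(proj("scene",P)[0]-[x0,y0]+.5)*5-.5
      cv2.circle(b,tuple(int(v) for v in q),3,(0,0,255),-1)
cv2.imwrite("pics/c2.png",b)
E
```

```text
t 2.5 tcp [484.6 -26.1 171.6] x [ 0.     0.001 -1.   ] jaw 108.77 F [-0.4 -0.3 -0.4] w 85.6 q [ 0.06  0.48 -0.08  2.03  0.07  0.63  1.83]
```

View pics/c2.png

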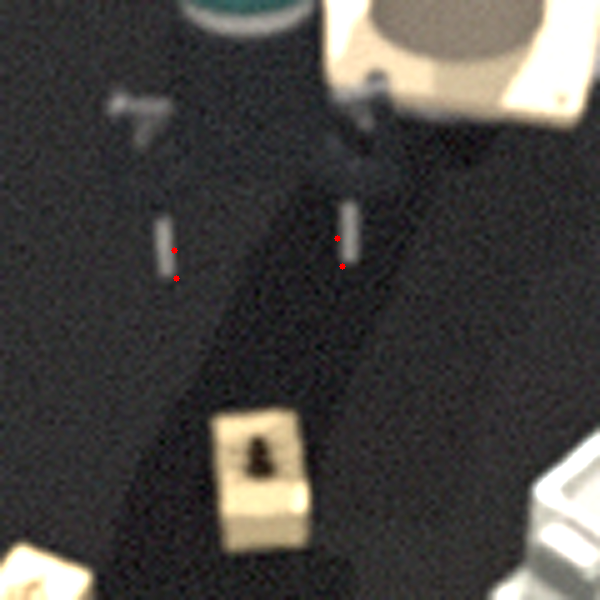

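{"op": "arm_command", "data": {
  "series": [
    [1, 0, -0.3, -2.5, 0, 0, 0],
    [1, 0, 0, -3, 0, 0, 0],
    [1, 0, 0, -3, 0, 0, 0],
    [1, 0, 0, -3, 0, 0, 0],
    [1, 0, 0, -2, 0, 0, 0],
    [1, 0, 0, -1.5, 0, 0, 0],
    [1, 0, 0, -0.96, 0, 0, 0],
    [1, 0, 0, 0, 0, 0, 0],
    [1, 0, 0, 0, 0, 0, 0],
    [0.4, 0, 0, 0, 0, 0, 0],
    [0.4, 0, 0, 0, 0, 0, 0],
    [0.4, 0, 0, 0, 0, 0, 0],
    [0.4, 0, 0, 0, 0, 0, 0],
    [0.4, 0, 0, 0, 0, 0, 0],
    [0.4, 0, 0, 0, 0, 0, 0]
  ]
}}

```text
clock: 3.8
eef_pos: [485.3, -30.7, 12.9]
tool_rot: [-0.297, 1.569, 0.029]
force: [-2.0, 0.5, 6.6]
width: 44.6
```

```bash
python3 - <<'E'
from h import *
s=st()
im=ctrl.get_image("scene");cv2.imwrite("pics/s3.png",im)
x0,y0,x1,y1=270,130,390,230
b=cv2.resize(im[y0:y1,x0:x1],None,fx=6,fy=6,interpolation=cv2.INTER_CUBIC);b=np.clip(b.astype(float)*1.6,0,255).astype(np.uint8)
cv2.imwrite("pics/c3.png",b)
E
```

```text
t 3.8 tcp [485.3 -30.7  12.9] x [ 0.002  0.    -1.   ] jaw 108.64 F [-2.   0.5  6.6] w 44.6 q [ 0.03  0.78 -0.04  2.12  0.12  0.24  1.79]
```

View pics/c3.png

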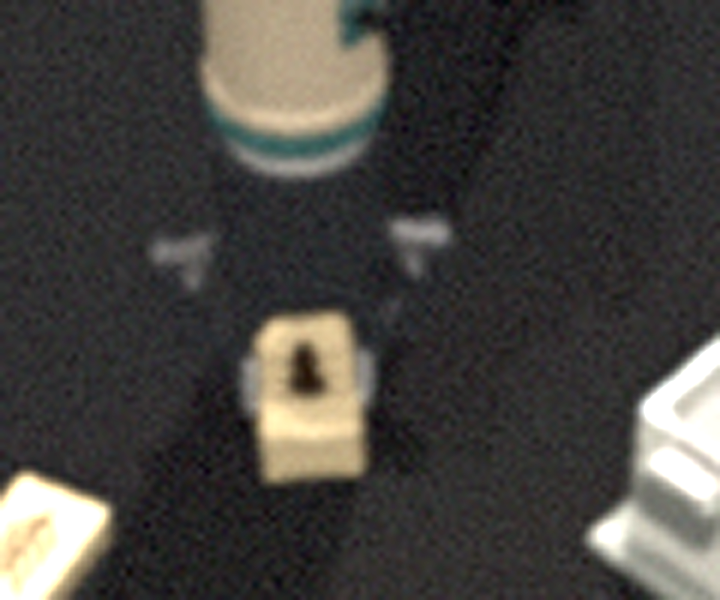

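{"op": "arm_command", "data": {
  "series": [
    [0.4, 0, 0, 1, 0, 0, 0],
    [0.4, 0, 0, 2, 0, 0, 0],
    [0.4, 0, 0, 3, 0, 0, 0],
    [0.4, 0, 0, 3, 0, 0, 0],
    [0.4, 0, 0, 3, 0, 0, 0],
    [0.4, 0, 0, 2, 0, 0, 0],
    [0.4, 0.19, 2.1, 0, 0, 0, -4.9],
    [0.4, 0.19, 2.1, 0, 0, 0, -4.9],
    [0.4, 0.19, 2.1, 0, 0, 0, -4.9],
    [0.4, 0.19, 2.1, 0, 0, 0, -4.9],
    [0.4, 0.19, 2.1, 0, 0, 0, -4.9],
    [0.4, 0.19, 2.1, 0, 0, 0, -4.9],
    [0.4, 0.19, 2.1, 0, 0, 0, -4.9],
    [0.4, 0.19, 2.1, 0, 0, 0, -4.9],
    [0.4, 0.19, 2.1, 0, 0, 0, -4.9],
    [0.4, 0.19, 2.1, 0, 0, 0, -4.9],
    [0.4, 0, 0, 0, 0, 0, 0],
    [0.4, 0, 0, 0, 0, 0, 0],
    [0.4, 0, 0, 0, 0, 0, 0],
    [0.4, 0, 0, 0, 0, 0, 0]
  ]
}}

```text
clock: 5.52
eef_pos: [503.6, 177.8, 152.0]
tool_rot: [-1.477, 1.57, -2.008]
force: [1.0, -0.9, -0.4]
width: 44.8
```

```bash
cat > look.py <<'E'
from h import *
import sys
def look(tag,x0=345,y0=110,x1=455,y1=240,sc=6):
    s=st();im=ctrl.get_image("scene");cv2.imwrite(f"pics/s{tag}.png",im)
    b=cv2.resize(im[y0:y1,x0:x1],None,fx=sc,fy=sc,interpolation=cv2.INTER_CUBIC)[:600];b=np.clip(b.astype(float)*1.4,0,255).astype(np.uint8)
    cv2.imwrite(f"pics/c{tag}.png",b);return s,im
if __name__=="__main__": look(sys.argv[1],*map(int,sys.argv[2:]))
E
python3 look.py 4 345 110 455 240 4
```

```text
t 5.52 tcp [503.6 177.8 152. ] x [-0. -0. -1.] jaw 59.58 F [ 1.  -0.9 -0.4] w 44.8 q [-0.52  0.58  0.19  1.92 -0.17  0.65  0.82]
```

View pics/c4.png

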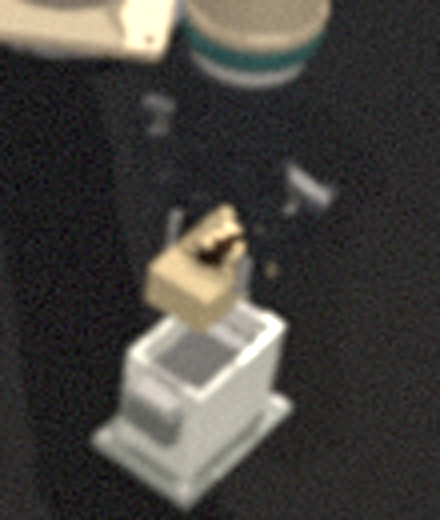

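```bash
cat > soft.py <<'E'
from h import *
US=6
def faces(l,w,z0,z1,cx=0,cy=0):
    B=box(l,w,z0,z1)+[cx,cy,0]
    # idx: z,sx,sy -> 4*z+2*sx+sy
    F={'-x':[0,1,5,4],'+x':[2,3,7,6],'-y':[0,2,6,4],'+y':[1,3,7,5],'top':[4,5,7,6]}
    N={'-x':[-1,0,0],'+x':[1,0,0],'-y':[0,-1,0],'+y':[0,1,0],'top':[0,0,1]}
    return [(B[F[k]],np.array(N[k],float)) for k in F]
def rect(l,w,z,cx=0,cy=0): return np.array([[cx-l/2,cy-w/2,z],[cx+l/2,cy-w/2,z],[cx+l/2,cy+w/2,z],[cx-l/2,cy+w/2,z]])
def paint_list(kind,dz=0):
    L=[]
    if kind=='mag':
        L+=[('f'+str(i),P,N) for i,(P,N) in enumerate(faces(120,84,0,8))]
        for sx in(-1,1): L+=[(f'h{sx}{i}',P,N) for i,(P,N) in enumerate(faces(13,34,8,73,sx*51.5))]
        L+=[('b'+str(i),P,N) for i,(P,N) in enumerate(faces(90,60,8,93))]
        L+=[('well',rect(80,50,93),np.array([0,0,1.]))]
    elif kind=='magrim':
        L+=[('b'+str(i),P,N) for i,(P,N) in enumerate(faces(90,60,8,93))]
        L+=[('well',rect(80,50,93),np.array([0,0,1.]))]
    else:
        h=30 if kind=='thick' else 20
        L+=[('b'+str(i),P+[0,0,dz],N) for i,(P,N) in enumerate(faces(76,46,0,h))]
    return L
def labels(n,L,p,roi):
    x0,y0,x1,y1=roi;m=np.zeros(((y1-y0)*US,(x1-x0)*US),np.uint8)
    cam=CAL[n]["cam_to_world"][:3,3]
    c,s=np.cos(p[2]),np.sin(p[2]);R=np.array([[c,-s,0],[s,c,0],[0,0,1]])
    for i,(nm,P,N) in enumerate(L):
        W=P@R.T+[p[0],p[1],p[3] if len(p)>3 else 0]
        if (R@N)@(cam-W.mean(0))<=0: continue
        q=(proj(n,W)-[x0,y0]+.5)*US-.5
        cv2.fillConvexPoly(m,np.round(q*16).astype(np.int32),i+1,shift=4)
    return m
def resid(n,im,L,p,roi,sig,w=None):
    x0,y0,x1,y1=roi
    m=labels(n,L,p,roi);g=im[y0:y1,x0:x1].astype(float).mean(2)
    cols=[]
    for k in np.unique(m):
        a=cv2.resize((m==k).astype(np.float32),(x1-x0,y1-y0),interpolation=cv2.INTER_AREA)
        cols.append(cv2.GaussianBlur(a,(0,0),sig).ravel())
    A=np.array(cols,float).T;b=g.ravel()
    W=np.ones_like(b) if w is None else w.ravel()
    sol=np.linalg.lstsq(A*W[:,None],b*W,rcond=None)[0]
    r=(A@sol-b)*W
    return (np.minimum(np.abs(r),40)**2).sum()/W.sum()
def fitsoft(ims,kind,p0,sig,roi_pad=8,free=(1,1,1),w=None,dz=0,rois=None):
    L=paint_list(kind,dz);free=np.array(free,bool);p0=np.array(p0,float)
    allP=[P for _,P,_ in L]
    rois=rois or {n:roi_for(n,[P for P in allP],p0[:3],roi_pad) for n in ims}
    sc=np.array([1,1,1/40])
    def full(v): q=p0.copy();q[:3][free]+=v*sc[free];return q
    f=lambda v:sum(resid(n,ims[n],L,full(v),rois[n],sig[n],None if w is None else w[n]) for n in ims)
    k=free.sum();best=None
    for d in(3,-3):
        r=minimize(f,np.zeros(k),method="Nelder-Mead",options=dict(initial_simplex=np.vstack([np.zeros(k),np.eye(k)*d]),xatol=.02,fatol=.01,maxiter=250))
        if best is None or r.fun<best.fun:best=r
    return full(best.x),best.fun,rois
if __name__=="__main__":
    ims={n:cv2.imread(f"pics/{n}0.png") for n in("top","scene")}
    for kind,p0 in(("thick",(484,-28,.33)),("thin",(609,-134,-.25)),("mag",(504,181,-.53))):
        for n in ims:
            out=min((fitsoft({n:ims[n]},kind,p0,{n:sg})[:2]+(sg,) for sg in (.5,.8,1.1)),key=lambda o:o[1])
            print(kind,n,np.round(out[0],3),round(np.degrees(out[0][2]),2),"res",round(out[1],1),"sig",out[2])
E
time python3 soft.py
```

```text
thick top [ 4.83985e+02 -2.40730e+01  3.19000e-01] 18.26 res 215.0 sig 0.5
thick scene [ 4.83178e+02 -2.85230e+01  3.40000e-01] 19.47 res 179.3 sig 0.8
thin top [ 6.09389e+02 -1.30792e+02 -2.48000e-01] -14.23 res 202.0 sig 0.5
thin scene [ 6.09154e+02 -1.35061e+02 -2.46000e-01] -14.08 res 161.6 sig 0.8
mag top [507.215 183.67   -0.536] -30.68 res 135.5 sig 0.5
mag scene [505.007 180.187  -0.538] -30.83 res 127.0 sig 0.8
real	0m32.431s
user	0m49.759s
sys	0m0.501s
```

```bash
cat > held.py <<'E'
from soft import *
def held(im,kind,tcp,yaw,zb,ov=None,y_cut=None,side_w=None):
    p0=(tcp[0],tcp[1],yaw,zb);n="scene"
    L=paint_list(kind)
    c,s=np.cos(yaw),np.sin(yaw)
    W=np.vstack([P@np.array([[c,s,0],[-s,c,0],[0,0,1]])+[tcp[0],tcp[1],zb] for _,P,_ in L]);q=proj(n,W)
    a=np.floor(q.min(0)-6).astype(int);b=np.ceil(q.max(0)+3).astype(int)
    roi=(a[0],a[1],b[0],b[1])
    out=[]
    for sg in(.8,1.):
        p,c_,_=fitsoft({n:im},kind,p0,{n:sg},free=(1,1,0),rois={n:roi},w=None if y_cut is None else {n:y_cut(roi)})
        out.append((p,c_))
    p,c_=min(out,key=lambda o:o[1])
    d=np.array(p[:2])-np.array(tcp[:2]);ex=np.array([np.cos(yaw),np.sin(yaw)]);ey=np.array([-ex[1],ex[0]])
    print("fit",np.round(p[:2],2),"res",round(c_,1),"offset from tcp: world",np.round(d,2),"along",round(d@ex,2),"across",round(d@ey,2))
    if ov:
        sc=8;x0,y0,x1,y1=roi;x0-=10;y0-=10;x1+=10;y1+=25
        b_=cv2.resize(im[y0:y1,x0:x1],None,fx=sc,fy=sc,interpolation=cv2.INTER_CUBIC)
        for pp,col in((p,(0,0,255)),(p0,(255,255,0))):
            R=np.array([[np.cos(yaw),-np.sin(yaw),0],[np.sin(yaw),np.cos(yaw),0],[0,0,1]])
            cam=CAL[n]["cam_to_world"][:3,3]
            for _,P,N in L:
                Wd=P@R.T+[pp[0],pp[1],zb]
                if (R@N)@(cam-Wd.mean(0))<=0: continue
                cv2.polylines(b_,[np.round((proj(n,Wd)-[x0,y0]+.5)*sc-.5).astype(np.int32)],True,col,1)
        cv2.imwrite(ov,b_[:600,:800])
    return p
if __name__=="__main__":
    im=cv2.imread("pics/s4.png")
    def cut(roi):
        x0,y0,x1,y1=roi;w=np.ones((y1-y0,x1-x0));w[:int((y1-y0)*.42)]=0;return w
    held(im,'thick',(503.6,177.8),np.radians(-30.42),139.1,"pics/h4.png",cut)
E
python3 held.py
```

```text
fit [561.65 181.45] res 846.6 offset from tcp: world [58.05  3.65] along 48.22 across 32.54
```

View pics/h4.png

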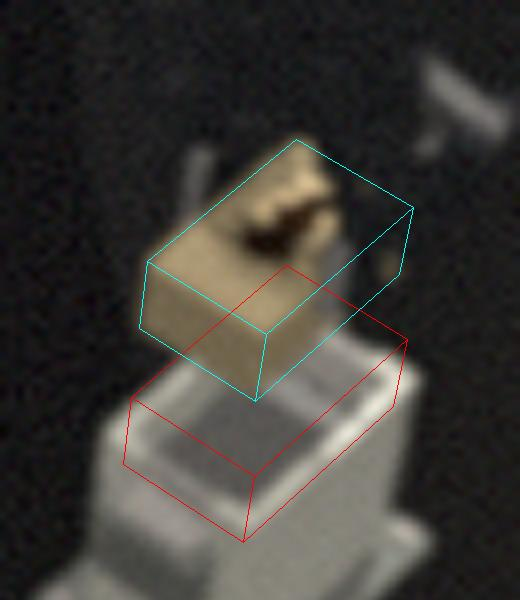

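```bash
cat > held2.py <<'E'
from held import *
def chan(im):
    f=im.astype(float);d=np.clip((f[...,2]-f[...,0])*3,0,255);return np.repeat(d[...,None],3,2)
def cut(top=.42,right=1.0):
    def c(roi):
        x0,y0,x1,y1=roi;w=np.ones((y1-y0,x1-x0));w[:int((y1-y0)*top)]=0;w[:,int((x1-x0)*right):]=0;return w
    return c
if __name__=="__main__":
    im=cv2.imread("pics/s4.png")
    for t,r in((.42,1),(.3,.65),(.42,.65),(.5,1)):
        held(chan(im).astype(np.uint8),'thick',(503.6,177.8),np.radians(-30.42),139.1,"pics/h4.png",cut(t,r))
    # magazine alone and blocks before, same channel
    im0=cv2.imread("pics/scene0.png")
    print(fitsoft({"scene":chan(im0).astype(np.uint8)},'thick',(484,-28,.325),{"scene":.8},free=(1,1,0))[:2])
    print(fitsoft({"scene":cv2.imread("pics/s4.png")},'mag',(504,181,-.535),{"scene":.8},free=(1,1,0),w=None)[:2])
E
python3 held2.py
```

```text
fit [502.46 177.05] res 533.0 offset from tcp: world [-1.14 -0.75] along -0.61 across -1.22
fit [503.41 176.91] res 307.3 offset from tcp: world [-0.19 -0.89] along 0.29 across -0.86
fit [503.32 176.46] res 325.3 offset from tcp: world [-0.28 -1.34] along 0.44 across -1.29
fit [503.15 177.21] res 437.9 offset from tcp: world [-0.45 -0.59] along -0.09 across -0.73
(array([ 4.82622835e+02, -2.86441307e+01,  3.25000000e-01]), np.float64(202.8405948447481))
(array([504.55043793, 180.52452087,  -0.535     ]), np.float64(251.99991358800185))
```

View pics/h4.png

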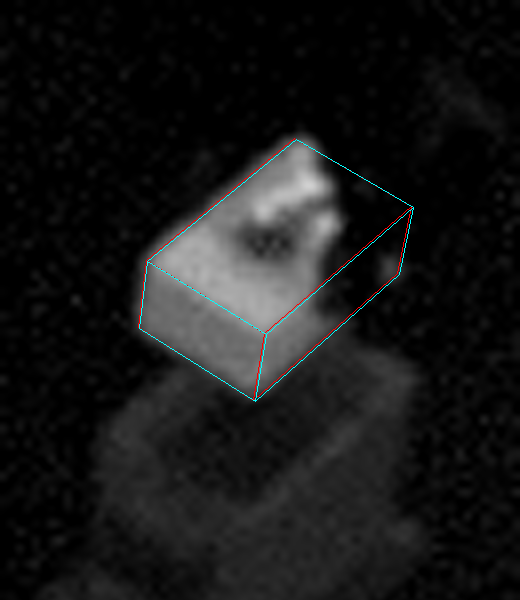

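{"op": "arm_command", "data": {
  "series": [
    [0.4, 0.16, 0.33, -1, 0, 0, -0.3],
    [0.4, 0, 0, -1, 0, 0, 0],
    [0.4, 0, 0, -1, 0, 0, 0],
    [0.4, 0, 0, -0.9, 0, 0, 0],
    [0.4, 0, 0, 0, 0, 0, 0],
    [0.4, 0, 0, 0, 0, 0, 0],
    [0.4, 0, 0, 0, 0, 0, 0]
  ]
}}

```text
clock: 6.15
eef_pos: [505.4, 182.4, 112.6]
tool_rot: [-1.94, 1.571, -2.475]
force: [-0.4, 0.2, -0.3]
width: 44.4
```

```bash
python3 look.py 5 365 140 440 235 8; python3 - <<'E'
from held2 import *
s=ctrl.read_state();p=s["eef_pos"];im=cv2.imread("pics/s5.png")
for t,r in((.42,1),(.3,.65),(.42,.65),(.5,1)):
    held(chan(im).astype(np.uint8),'thick',p,np.radians(-30.7),p[2]-12.9,"pics/h5.png",cut(t,r))
E
```

```text
t 6.15 tcp [505.4 182.4 112.6] x [-0. -0. -1.] jaw 59.34 F [-0.4  0.2 -0.3] w 44.4 q [-0.51  0.64  0.17  1.94 -0.19  0.57  0.82]
fit [503.67 182.54] res 546.5 offset from tcp: world [-1.94 -0.01] along -1.66 across -1.0
fit [505.61 181.67] res 386.6 offset from tcp: world [-0.   -0.88] along 0.45 across -0.76
fit [505.1 181.6] res 386.0 offset from tcp: world [-0.52 -0.95] along 0.04 across -1.08
fit [505.29 182.32] res 404.7 offset from tcp: world [-0.32 -0.23] along -0.16 across -0.36
```

View pics/c5.png

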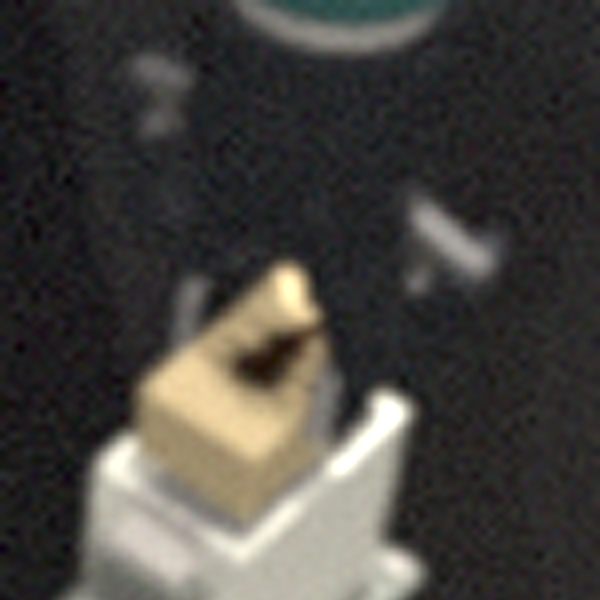

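```bash
python3 look.py 6 365 140 440 235 8; python3 - <<'E'
from held2 import *
s=st();p=s["eef_pos"];im=cv2.imread("pics/s6.png")
for t,r in((.3,.65),(.42,.65),(.5,1)):
    held(chan(im).astype(np.uint8),'thick',p,np.radians(-30.7),p[2]-12.9,"pics/h6.png",cut(t,r))
print(fitsoft({"scene":im},'magrim',(504.8,180.3,-.535),{"scene":.8},free=(1,1,0),rois={"scene":(365,190,440,240)})[:2])
E
```

```text
t 6.2 tcp [505.6 182.6 112.9] x [ 0.  0. -1.] jaw 59.34 F [ 0.7  0.1 -0.9] w 44.4 q [-0.51  0.64  0.17  1.94 -0.19  0.57  0.82]
t 6.25 tcp [505.7 182.6 113.1] x [ 0.001  0.    -1.   ] jaw 59.35 F [ 0.2  0.3 -0.2] w 44.5 q [-0.51  0.64  0.17  1.94 -0.19  0.57  0.82]
fit [505.25 181.63] res 385.6 offset from tcp: world [-0.42 -0.99] along 0.14 across -1.06
fit [505.23 181.68] res 384.6 offset from tcp: world [-0.44 -0.94] along 0.1 across -1.03
fit [504.86 182.25] res 399.4 offset from tcp: world [-0.81 -0.36] along -0.51 across -0.72
(array([528.33307176, 180.50539713,  -0.535     ]), np.float64(259.13371035527706))
```

View pics/h6.png

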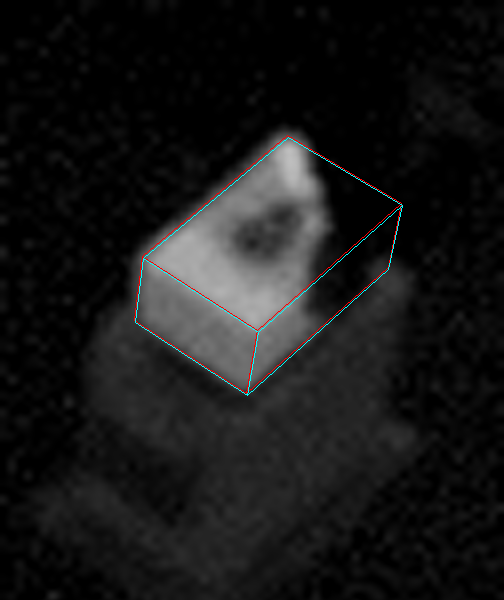

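```bash
python3 - <<'E'
from soft import *
im=cv2.imread("pics/scene0.png");n="scene"
for kind in("mag","magrim"):
  for sg in(.7,.9):
    for roi in((360,172,428,244),(364,172,428,225),(364,172,428,212)):
      p,c,_=fitsoft({n:im},kind,(504.8,180.3,-.535),{n:sg},rois={n:roi});print(kind,sg,roi,np.round(p,2),np.round(np.degrees(p[2]),1),round(c,1))
p=(504.8,180.3,-.535)
sc=8;x0,y0=362,172;b=cv2.resize(im[y0:y0+74,x0:x0+68],None,fx=sc,fy=sc,interpolation=cv2.INTER_CUBIC)
L=paint_list("mag")
for nm,P,N in L:
    if nm in("well","b4","f4","b1","b3","b2","b0","f1"):
        cv2.polylines(b,[np.round((proj(n,place(P,*p))-[x0,y0]+.5)*sc-.5).astype(np.int32)],True,(0,0,255),1)
cv2.imwrite("pics/m0.png",b)
E
```

```text
mag 0.7 (360, 172, 428, 244) [504.93 180.14  -0.54] -31.0 135.6
mag 0.7 (364, 172, 428, 225) [505.07 179.9   -0.55] -31.3 183.4
mag 0.7 (364, 172, 428, 212) [504.71 180.15  -0.54] -30.7 152.2
mag 0.9 (360, 172, 428, 244) [505.   180.09  -0.54] -30.8 127.5
mag 0.9 (364, 172, 428, 225) [504.7  180.21  -0.54] -31.1 170.4
mag 0.9 (364, 172, 428, 212) [504.39 180.35  -0.54] -31.0 140.1
magrim 0.7 (360, 172, 428, 244) [505.79 179.85  -0.54] -30.7 269.8
magrim 0.7 (364, 172, 428, 225) [505.86 180.01  -0.55] -31.3 288.5
magrim 0.7 (364, 172, 428, 212) [504.73 180.24  -0.54] -31.2 167.8
magrim 0.9 (360, 172, 428, 244) [506.09 179.53  -0.54] -30.8 260.6
magrim 0.9 (364, 172, 428, 225) [505.31 180.07  -0.54] -31.0 273.3
magrim 0.9 (364, 172, 428, 212) [504.74 180.21  -0.54] -31.2 153.6
```

View pics/m0.png

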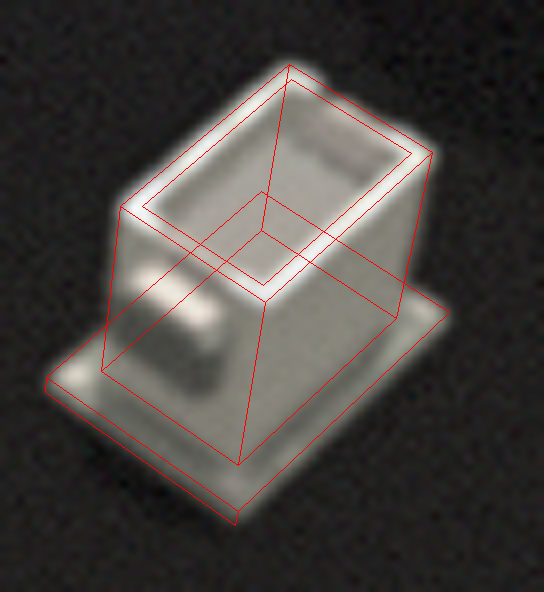

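{"op": "arm_command", "data": {
  "series": [
    [0.4, -0.04, -0.15, 0, 0, 0, -0.3],
    [0.4, 0, 0, -0.2, 0, 0, 0],
    [0.4, 0, 0, -0.2, 0, 0, 0],
    [0.4, 0, 0, -0.2, 0, 0, 0],
    [0.4, 0, 0, -0.2, 0, 0, 0],
    [0.4, 0, 0, 0, 0, 0, 0],
    [0.4, 0, 0, 0, 0, 0, 0]
  ]
}}

```text
clock: 6.83
eef_pos: [504.8, 181.0, 104.5]
tool_rot: [-2.269, 1.57, -2.809]
force: [0.4, -1.3, -0.4]
width: 44.8
```

```bash
python3 look.py 7 365 140 440 235 8
```

```text
t 6.83 tcp [504.8 181.  104.5] x [-0. -0. -1.] jaw 59.05 F [ 0.4 -1.3 -0.4] w 44.8 q [-0.51  0.66  0.17  1.95 -0.19  0.55  0.82]
```

View pics/c7.png

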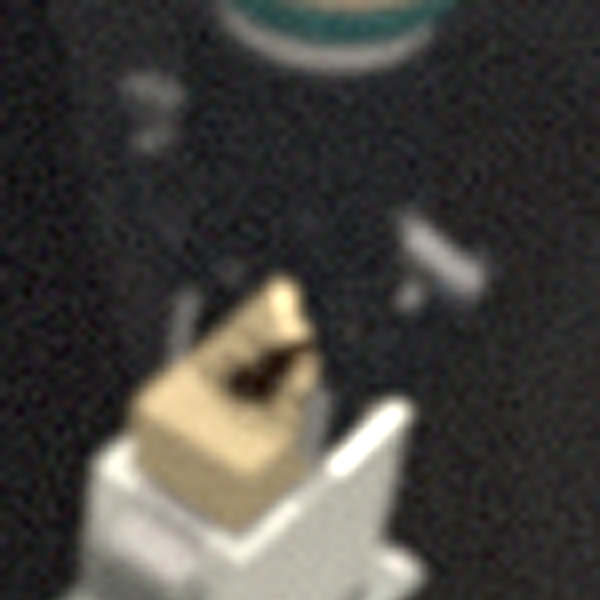

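{"op": "arm_command", "data": {
  "series": [
    [0.4, 0, 0, -0.1, 0, 0, 0],
    [0.4, 0, 0, -0.1, 0, 0, 0],
    [0.4, 0, 0, -0.1, 0, 0, 0],
    [0.4, 0, 0, 0, 0, 0, 0]
  ]
}}

```text
clock: 7.22
eef_pos: [504.8, 181.1, 101.5]
tool_rot: [-2.417, 1.57, -2.957]
force: [0.2, -0.6, -1.4]
width: 44.5
```

```bash
python3 -c "
from h import *
st()"
```

```text
t 7.22 tcp [504.8 181.1 101.5] x [-0. -0. -1.] jaw 59.05 F [ 0.2 -0.6 -1.4] w 44.5 q [-0.5   0.66  0.16  1.95 -0.2   0.54  0.82]
```

{"op": "arm_command", "data": {
  "series": [
    [0.4, 0, 0, -0.1, 0, 0, 0],
    [0.4, 0, 0, -0.1, 0, 0, 0],
    [0.4, 0, 0, 0, 0, 0, 0],
    [0.75, 0, 0, 0, 0, 0, 0],
    [0.75, 0, 0, 0, 0, 0, 0],
    [0.75, 0, 0, 0, 0, 0, 0],
    [0.75, 0, 0, 0, 0, 0, 0]
  ]
}}

```text
clock: 7.8
eef_pos: [504.9, 181.1, 99.8]
tool_rot: [2.044, 1.571, 1.504]
force: [-0.5, -0.0, 0.5]
width: 63.7
```

```bash
python3 look.py 8 365 140 440 235 8
```

```text
t 7.8 tcp [504.9 181.1  99.8] x [ 0.  0. -1.] jaw 59.05 F [-0.5 -0.   0.5] w 63.7 q [-0.5   0.66  0.16  1.95 -0.2   0.54  0.82]
```

View pics/c8.png

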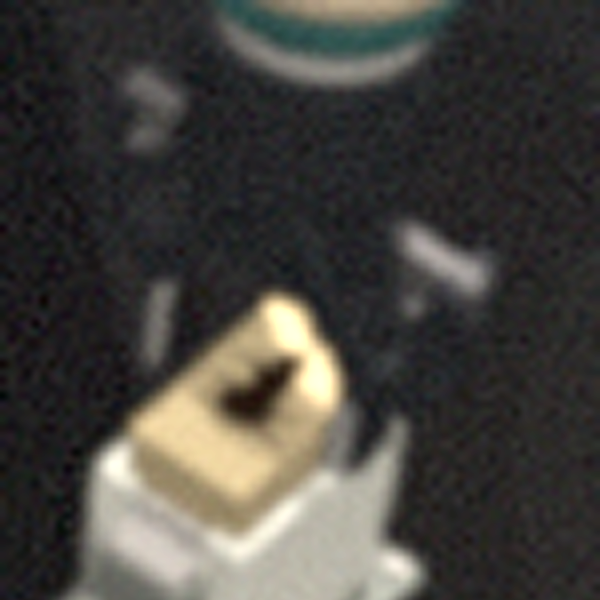

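{"op": "arm_command", "data": {
  "series": [
    [0.75, 0, 0, 2, 0, 0, 0],
    [0.75, 0, 0, 2, 0, 0, 0],
    [0, 0, 0, 2, 0, 0, 0],
    [0, 0, 0, 0, 0, 0, 0],
    [0, 0, 0, 0, 0, 0, 0],
    [0, 0, 0, 0, 0, 0, 0],
    [0, 0, 0, 0, 0, 0, 0],
    [0, 0, 0, 0, 0, 0, 0]
  ]
}}

```text
clock: 8.52
eef_pos: [504.2, 180.8, 158.7]
tool_rot: [-2.218, 1.569, -2.759]
force: [-0.3, -0.4, -0.4]
width: -0.3
```

```bash
python3 look.py 9 365 140 440 235 8
```

```text
t 8.52 tcp [504.2 180.8 158.7] x [-0.002 -0.001 -1.   ] jaw 59.05 F [-0.3 -0.4 -0.4] w -0.3 q [-0.53  0.57  0.2   1.91 -0.17  0.67  0.8 ]
```

View pics/c9.png

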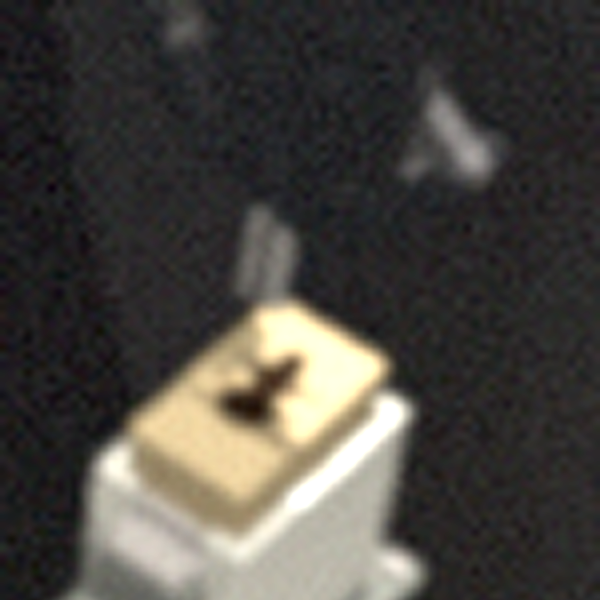

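{"op": "arm_command", "data": {
  "series": [
    [0, 0, 0, -1, 0, 0, 0],
    [0, 0, 0, -1.5, 0, 0, 0],
    [0, 0, 0, -1.2, 0, 0, 0],
    [0, 0, 0, -0.3, 0, 0, 0],
    [0, 0, 0, -0.3, 0, 0, 0],
    [0, 0, 0, -0.3, 0, 0, 0],
    [0, 0, 0, -0.3, 0, 0, 0],
    [0, 0, 0, 0, 0, 0, 0]
  ]
}}

```text
clock: 9.23
eef_pos: [504.9, 181.1, 110.5]
tool_rot: [-2.7, 1.571, 3.043]
force: [0.3, 0.4, -0.6]
width: -0.0
```

```bash
python3 look.py 10 365 140 440 235 8
```

```text
t 9.23 tcp [504.9 181.1 110.5] x [-0.  0. -1.] jaw 59.05 F [ 0.3  0.4 -0.6] w -0.0 q [-0.51  0.65  0.17  1.95 -0.19  0.56  0.82]
```

View pics/c10.png

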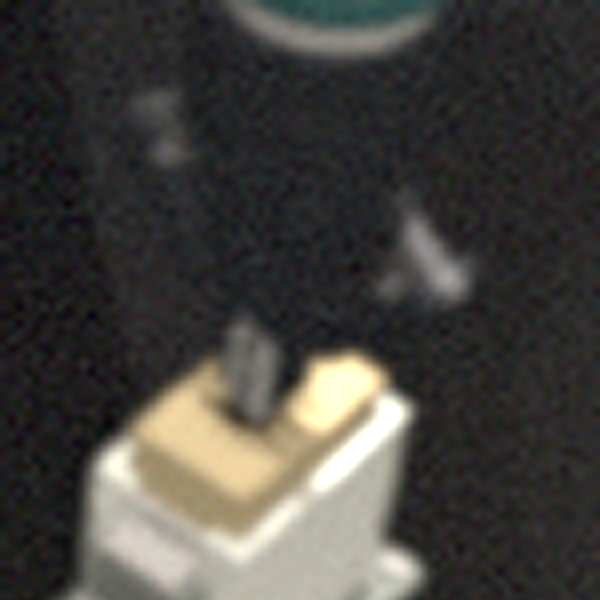

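{"op": "arm_command", "data": {
  "series": [
    [0, 0, 0, -0.3, 0, 0, 0],
    [0, 0, 0, -0.3, 0, 0, 0],
    [0, 0, 0, -0.3, 0, 0, 0],
    [0, 0, 0, 0, 0, 0, 0]
  ]
}}

```text
clock: 9.62
eef_pos: [505.1, 181.2, 101.5]
tool_rot: [0.916, 1.57, 0.376]
force: [0.1, 0.2, 0.8]
width: 0.1
```

```bash
python3 look.py 11 365 140 440 235 8
```

```text
t 9.62 tcp [505.1 181.2 101.5] x [ 0.  0. -1.] jaw 59.05 F [0.1 0.2 0.8] w 0.1 q [-0.5   0.66  0.16  1.95 -0.2   0.54  0.82]
```

View pics/c11.png

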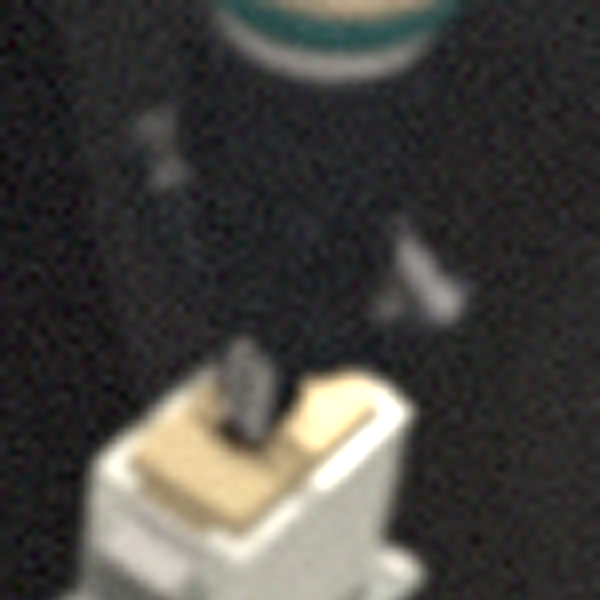

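{"op": "arm_command", "data": {
  "series": [
    [0, 0, 0, -0.3, 0, 0, 0],
    [0, 0, 0, -0.3, 0, 0, 0],
    [0, 0, 0, -0.3, 0, 0, 0],
    [0, 0, 0, -0.3, 0, 0, 0],
    [0, 0, 0, -0.3, 0, 0, 0],
    [0, 0, 0, 0, 0, 0, 0]
  ]
}}

```text
clock: 10.17
eef_pos: [505.0, 181.1, 86.2]
tool_rot: [0.54, 1.571, -0.0]
force: [0.2, 0.0, 1.9]
width: -0.2
```

```bash
python3 look.py 12 365 140 440 235 8
```

```text
t 10.17 tcp [505.  181.1  86.2] x [ 0. -0. -1.] jaw 59.05 F [0.2 0.  1.9] w -0.2 q [-0.5   0.69  0.16  1.96 -0.2   0.51  0.83]
```

View pics/c12.png

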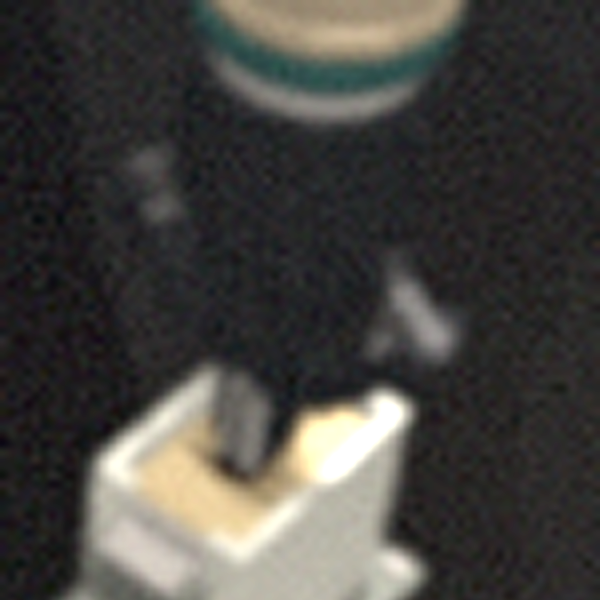

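{"op": "arm_command", "data": {
  "series": [
    [0, 0, 0, -0.3, 0, 0, 0],
    [0, 0, 0, -0.3, 0, 0, 0],
    [0, 0, 0, -0.3, 0, 0, 0],
    [0, 0, 0, -0.3, 0, 0, 0],
    [0, 0, 0, -0.3, 0, 0, 0],
    [0, 0, 0, 0, 0, 0, 0],
    [0, 0, 0, 0, 0, 0, 0]
  ]
}}

```text
clock: 10.8
eef_pos: [505.0, 181.1, 71.6]
tool_rot: [1.135, 1.571, 0.594]
force: [-0.3, 0.4, 3.9]
width: 0.2
```

```bash
python3 look.py 13 365 140 440 235 8
```

```text
t 10.8 tcp [505.  181.1  71.6] x [ 0.  0. -1.] jaw 59.05 F [-0.3  0.4  3.9] w 0.2 q [-0.49  0.71  0.15  1.97 -0.21  0.48  0.84]
```

View pics/c13.png

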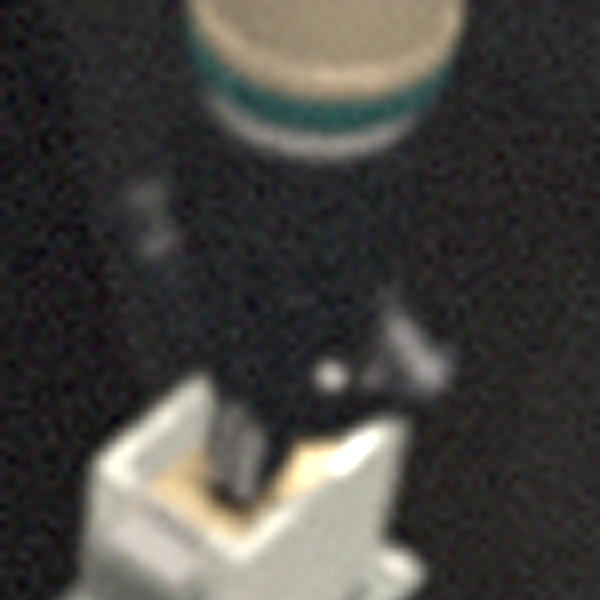

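{"op": "arm_command", "data": {
  "series": [
    [0, 0, 0, -0.2, 0, 0, 0],
    [0, 0, 0, 0, 0, 0, 0],
    [0, 0, 0, 0, 0, 0, 0],
    [0, 0, 0, 0.5, 0, 0, 0],
    [0, 0, 0, 1, 0, 0, 0],
    [0, 0, 0, 2, 0, 0, 0],
    [0, 0, 0, 3, 0, 0, 0],
    [0, 0, 0, 2, 0, 0, 0],
    [0, 0, 0, 0, 0, 0, 0],
    [0, 0, 0, 0, 0, 0, 0]
  ]
}}

```text
clock: 11.68
eef_pos: [504.9, 181.1, 156.0]
tool_rot: [1.065, 1.569, 0.524]
force: [0.5, 0.1, -0.3]
width: -0.2
```

```bash
python3 look.py 14 365 140 440 235 8
```

```text
t 11.68 tcp [504.9 181.1 156. ] x [ 0.001  0.001 -1.   ] jaw 59.05 F [ 0.5  0.1 -0.3] w -0.2 q [-0.53  0.58  0.2   1.92 -0.17  0.66  0.8 ]
```

View pics/c14.png

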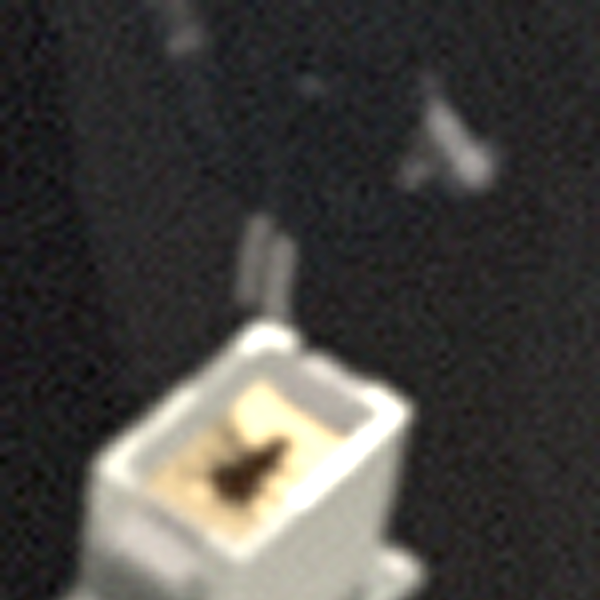

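{"op": "arm_command", "data": {
  "series": [
    [0, 0.6, -1.5, 0, 0, 0, 0],
    [0, 1, -3, 0, 0, 0, 1.68],
    [1, 1, -3, 0, 0, 0, 1.68],
    [1, 1, -3, 0, 0, 0, 1.68],
    [1, 1, -3, 0, 0, 0, 1.68],
    [1, 1, -3, 0, 0, 0, 1.68],
    [1, 1, -3, 0, 0, 0, 1.68],
    [1, 1, -3, 0, 0, 0, 1.68],
    [1, 1, -3, 0, 0, 0, 1.68],
    [1, 1, -3, 0, 0, 0, 1.68],
    [1, 0.85, -3.11, 0, 0, 0, 1.68],
    [1, 0, 0, 0, 0, 0, 0],
    [1, 0, 0, 0, 0, 0, 0],
    [1, 0, 0, 0, 0, 0, 0],
    [1, 0, 0, 0, 0, 0, 0]
  ]
}}

```text
clock: 12.98
eef_pos: [608.6, -133.1, 153.7]
tool_rot: [2.776, 1.568, 2.531]
force: [0.4, -0.0, 0.6]
width: 85.7
```

```bash
python3 - <<'E'
from h import *
st()
a=ctrl.get_image("scene");t=ctrl.get_image("top");cv2.imwrite("pics/s15.png",a);cv2.imwrite("pics/t15.png",t);s=st()
R=Ro.from_euler("xyz",s["tool_rot"]).as_matrix();p=s["eef_pos"]
b1=cv2.resize(t[200:255,238:293],None,fx=7,fy=7,interpolation=cv2.INTER_CUBIC)
x0,y0=225,130
b2=cv2.resize(a[y0:y0+115,x0:x0+120],None,fx=5,fy=5,interpolation=cv2.INTER_CUBIC);b2=np.clip(b2*1.5,0,255).astype(np.uint8)
for sg in(-1,1):
    for w in(-11,11):
      q=(proj("scene",p+R@np.array([-13,sg*42.5,w]))[0]-[x0,y0]+.5)*5-.5
      cv2.circle(b2,tuple(int(v) for v in q),2,(0,0,255),-1)
cv2.imwrite("pics/c15.png",b1);cv2.imwrite("pics/d15.png",b2)
E
```

```text
t 12.98 tcp [ 608.6 -133.1  153.7] x [-0.002  0.002 -1.   ] jaw 75.95 F [ 0.4 -0.   0.6] w 85.7 q [ 0.13  0.68  0.07  1.67 -0.06  0.8   1.55]
t 13.08 tcp [ 609.1 -133.1  154.3] x [-0.001  0.001 -1.   ] jaw 75.98 F [-0.4  0.2  0.1] w 85.0 q [ 0.13  0.68  0.07  1.67 -0.06  0.8   1.55]
```

View pics/c15.png

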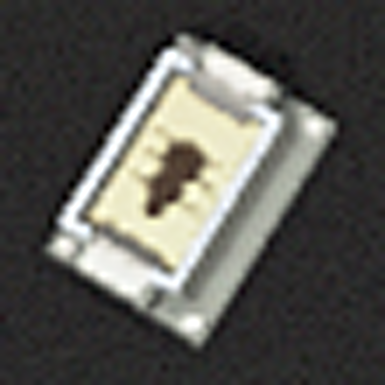

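View pics/d15.png

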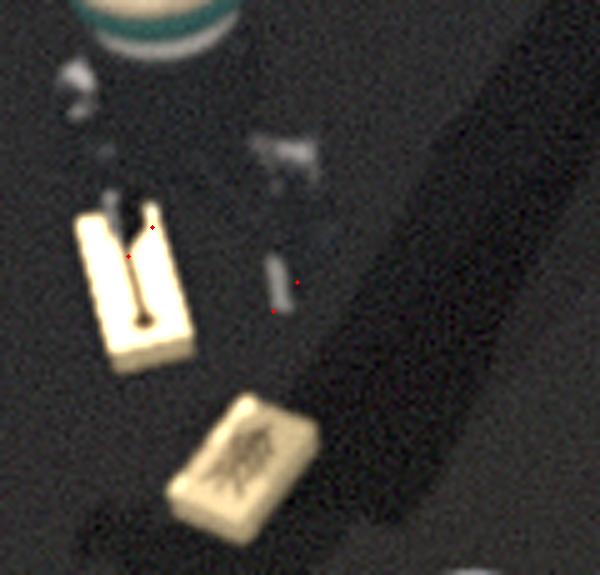

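{"op": "arm_command", "data": {
  "series": [
    [1, 0, -0.2, -2.5, 0, 0, 0],
    [1, 0, 0, -3, 0, 0, 0],
    [1, 0, 0, -3, 0, 0, 0],
    [1, 0, 0, -3, 0, 0, 0],
    [1, 0, 0, -2, 0, 0, 0],
    [1, 0, 0, -1.2, 0, 0, 0],
    [1, 0, 0, 0, 0, 0, 0],
    [1, 0, 0, 0, 0, 0, 0],
    [1, 0, 0, 0, 0, 0, 0]
  ]
}}

```text
clock: 13.83
eef_pos: [610.6, -137.0, 9.2]
tool_rot: [0.06, 1.568, -0.187]
force: [-0.3, 0.4, 0.2]
width: 85.4
```

```bash
python3 look.py 16 230 150 330 245 6
```

```text
t 13.83 tcp [ 610.6 -137.     9.2] x [ 0.002 -0.    -1.   ] jaw 75.87 F [-0.3  0.4  0.2] w 85.4 q [ 0.15  0.89  0.05  1.73 -0.08  0.52  1.57]
```

View pics/c16.png

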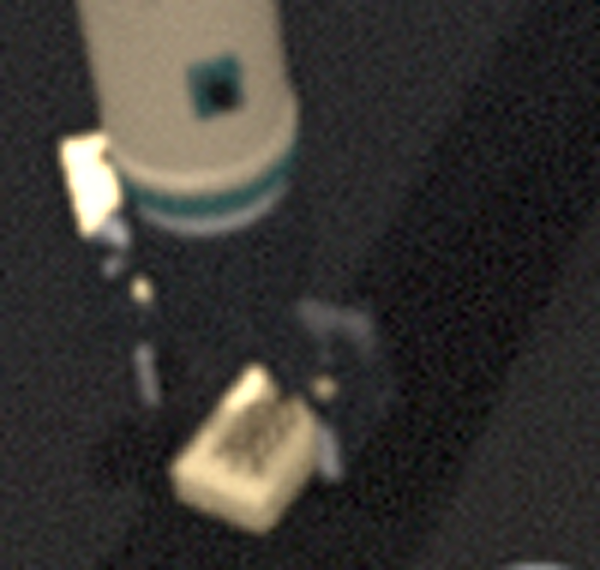

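{"op": "arm_command", "data": {
  "series": [
    [1, 0, 0, -0.2, 0, 0, 0],
    [0.4, 0, 0, 0, 0, 0, 0],
    [0.4, 0, 0, 0, 0, 0, 0],
    [0.4, 0, 0, 0, 0, 0, 0],
    [0.4, 0, 0, 0, 0, 0, 0],
    [0.4, 0, 0, 0, 0, 0, 0],
    [0.4, 0, 0, 0, 0, 0, 0]
  ]
}}

```text
clock: 14.47
eef_pos: [609.9, -137.1, 6.4]
tool_rot: [0.129, 1.57, -0.118]
force: [-0.8, 0.6, 5.4]
width: 44.2
```

```bash
python3 look.py 17 230 150 330 245 6
```

```text
t 14.47 tcp [ 609.9 -137.1    6.4] x [ 0.001 -0.    -1.   ] jaw 75.84 F [-0.8  0.6  5.4] w 44.2 q [ 0.15  0.89  0.05  1.73 -0.08  0.52  1.57]
```

View pics/c17.png

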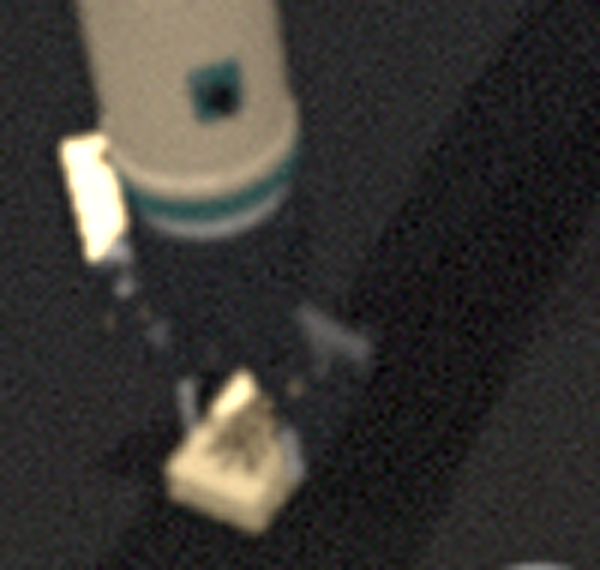

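{"op": "arm_command", "data": {
  "series": [
    [0.4, 0, 0, 1, 0, 0, 0],
    [0.4, 0, 0, 3, 0, 0, 0],
    [0.4, 0, 0, 3, 0, 0, 0],
    [0.4, 0, 0, 3, 0, 0, 0],
    [0.4, 0, 0, 3, 0, 0, 0],
    [0.4, -0.5, 1.5, 1, 0, 0, 0],
    [0.4, -1, 3, 0, 0, 0, -1.68],
    [0.4, -1, 3, 0, 0, 0, -1.68],
    [0.4, -1, 3, 0, 0, 0, -1.68],
    [0.4, -1, 3, 0, 0, 0, -1.68],
    [0.4, -1, 3, 0, 0, 0, -1.68],
    [0.4, -1, 3, 0, 0, 0, -1.68],
    [0.4, -1, 3, 0, 0, 0, -1.68],
    [0.4, -1, 3, 0, 0, 0, -1.68],
    [0.4, -1, 3, 0, 0, 0, -1.68],
    [0.4, -0.97, 3.32, 0, 0, 0, -1.67],
    [0.4, 0, 0, -2, 0, 0, 0],
    [0.4, 0, 0, -1.5, 0, 0, 0],
    [0.4, 0, 0, 0, 0, 0, 0],
    [0.4, 0, 0, 0, 0, 0, 0]
  ]
}}

```text
clock: 16.18
eef_pos: [503.3, 181.1, 110.0]
tool_rot: [-2.242, 1.568, -2.781]
force: [-0.1, 0.0, -0.8]
width: 44.3
```

{"op": "arm_command", "data": {
  "series": [
    [0.4, 0, 0, 0, 0, 0, 0],
    [0.4, 0, 0, 0, 0, 0, 0],
    [0.4, 0, 0, 0, 0, 0, 0]
  ]
}}

```text
clock: 16.43
eef_pos: [505.3, 180.9, 111.5]
tool_rot: [0.957, 1.569, 0.416]
force: [-0.3, -0.8, -0.6]
width: 44.8
```

```bash
python3 look.py 18 365 140 440 235 8;python3 - <<'E'
from held2 import *
s=ctrl.read_state();p=s["eef_pos"];im=cv2.imread("pics/s18.png")
for t,r in((.42,1),(.3,.65),(.42,.65),(.5,1)):
    held(chan(im).astype(np.uint8),'thin',p,np.radians(-30.95),p[2]-6.4,"pics/h18.png",cut(t,r))
E
```

```text
t 16.43 tcp [505.3 180.9 111.5] x [ 0.001  0.001 -1.   ] jaw 59.0 F [-0.3 -0.8 -0.6] w 44.8 q [-0.51  0.65  0.18  1.95 -0.2   0.56  0.83]
fit [533.72 172.4 ] res 563.1 offset from tcp: world [28.46 -8.55] along 28.8 across 7.3
fit [519.7  171.31] res 610.0 offset from tcp: world [14.43 -9.64] along 17.33 across -0.85
fit [531.79 171.45] res 584.1 offset from tcp: world [26.52 -9.5 ] along 27.63 across 5.49
fit [534.64 173.71] res 519.2 offset from tcp: world [29.37 -7.25] along 28.92 across 8.89
```

View pics/h18.png

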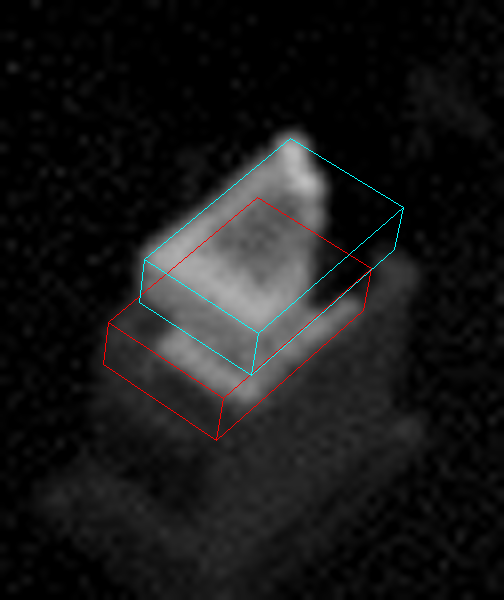

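View pics/c18.png

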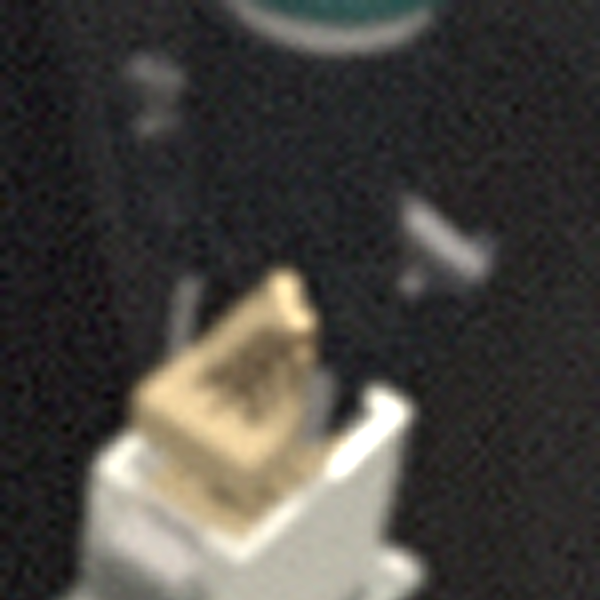

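```bash
cat > held3.py <<'E'
from held2 import *
n="scene";M=(504.8,180.2,-.54)
def poly(m,W,k,roi): cv2.fillConvexPoly(m,np.round(((proj(n,W)-[roi[0],roi[1]]+.5)*US-.5)*16).astype(np.int32),k,shift=4)
def lab(p,roi,zb):
    x0,y0,x1,y1=roi;m=np.zeros(((y1-y0)*US,(x1-x0)*US),np.uint8)
    cam=CAL[n]["cam_to_world"][:3,3]
    def fc(F,p,z,k0):
        R=Ro.from_euler("z",p[2]).as_matrix()
        for i,(P,N) in enumerate(F):
            W=P@R.T+[p[0],p[1],z]
            if (R@N)@(cam-W.mean(0))>0: poly(m,W,k0+i,roi)
    fc(faces(90,60,8,93),M,0,1)
    poly(m,place(rect(80,50,93),*M),6,roi)
    poly(m,place(rect(76,46,75),*M),7,roi)
    for r in(rect(90,5,93,0,27.5),rect(90,5,93,0,-27.5),rect(5,50,93,42.5),rect(5,50,93,-42.5)): poly(m,place(r,*M),5,roi)
    fc(faces(90,60,8,93)[:4],M,0,1)
    fc(faces(76,46,0,20),p,zb,10)
    return m
def run(im,tcp,yaw,zb,roi,wt,sig,fix=None):
    g=im[roi[1]:roi[3],roi[0]:roi[2]].astype(float).mean(2);w=wt(roi)
    ex=np.array([np.cos(yaw),np.sin(yaw)]);ey=np.array([-ex[1],ex[0]])
    def pos(v): return np.array(tcp[:2])+v[0]*ex+(v[1] if fix is None else fix)*ey
    def f(v):
        m=lab((*pos(v),yaw),roi,zb)
        A=np.array([cv2.GaussianBlur(cv2.resize((m==k).astype(np.float32),g.shape[::-1],interpolation=cv2.INTER_AREA),(0,0),sig).ravel() for k in np.unique(m)],float).T
        W=w.ravel();s=np.linalg.lstsq(A*W[:,None],g.ravel()*W,rcond=None)[0]
        return (np.minimum(abs((A@s-g.ravel())*W),60)**2).sum()/W.sum()
    k=2 if fix is None else 1
    b=min((minimize(f,np.zeros(k),method="Nelder-Mead",options=dict(initial_simplex=np.vstack([np.zeros(k),np.eye(k)*d]),xatol=.02,fatol=.01)) for d in(2,-2)),key=lambda r:r.fun)
    print("along/across",np.round(b.x,2),"pos",np.round(pos(b.x),2),"res",round(b.fun,1));return b
if __name__=="__main__":
    import sys
    s=st();p=s["eef_pos"];im=chan(cv2.imread(sys.argv[1])).astype(np.uint8)
    raw=cv2.imread(sys.argv[1])
    for ii in (im,raw):
      for t in(.0,.15,.3):
        for sg in (.8,1.0):
          run(ii,p,np.radians(-30.95),p[2]-6.4,(376,172,412,213),cut(t,.68),sg)
      run(ii,p,np.radians(-30.95),p[2]-6.4,(376,172,412,213),cut(.15,.68),.9,fix=-1.0)
E
python3 held3.py pics/s18.png
```

```text
t 16.48 tcp [505.3 181.  111.5] x [ 0.001  0.001 -1.   ] jaw 59.01 F [-0.4 -0.5 -0.8] w 44.4 q [-0.51  0.65  0.18  1.95 -0.2   0.56  0.83]
along/across [-0.44 -1.87] pos [503.93 179.58] res 237.4
along/across [-0.56 -1.88] pos [503.82 179.63] res 243.6
along/across [ 0.35 -1.69] pos [504.7  179.33] res 262.8
along/across [ 0.39 -1.91] pos [504.62 179.12] res 269.2
along/across [ 0.44 -2.14] pos [504.54 178.89] res 280.0
along/across [ 0.58 -2.03] pos [504.72 178.92] res 284.3
along/across [2.5] pos [506.9  178.81] res 273.7
along/across [-1.06 -2.11] pos [503.28 179.69] res 331.5
along/across [-0.88 -2.14] pos [503.41 179.57] res 335.6
along/across [-1.03 -2.16] pos [503.27 179.63] res 362.2
along/across [-15.26  -6.51] pos [488.83 183.22] res 277.4
along/across [-0.64 -2.49] pos [503.44 179.14] res 360.5
along/across [-15.67  -7.01] pos [488.23 183.  ] res 253.3
along/across [0.5] pos [505.18 179.84] res 369.8
```

{"op": "arm_command", "data": {
  "series": [
    [0.4, -0.02, 0.01, -0.5, 0, 0, 0],
    [0.4, 0, 0, -0.5, 0, 0, 0],
    [0.4, 0, 0, -0.2, 0, 0, 0],
    [0.4, 0, 0, -0.1, 0, 0, 0],
    [0.4, 0, 0, -0.1, 0, 0, 0],
    [0.4, 0, 0, 0, 0, 0, 0]
  ]
}}

```text
clock: 16.98
eef_pos: [504.5, 181.1, 96.4]
tool_rot: [-1.844, 1.57, -2.385]
force: [0.2, 0.3, -1.1]
width: 44.2
```

```bash
python3 look.py 19 365 140 440 235 8
```

```text
t 16.98 tcp [504.5 181.1  96.4] x [-0. -0. -1.] jaw 59.05 F [ 0.2  0.3 -1.1] w 44.2 q [-0.51  0.67  0.17  1.96 -0.21  0.53  0.83]
```

View pics/c19.png

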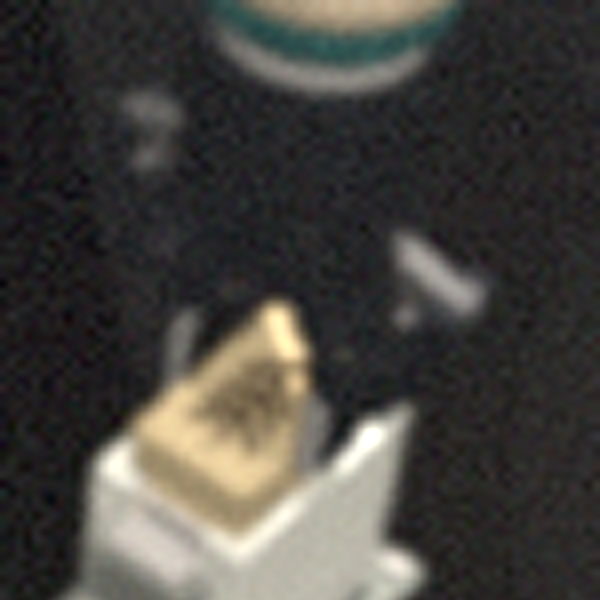

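{"op": "arm_command", "data": {
  "series": [
    [0.4, 0, 0, -0.1, 0, 0, 0],
    [0.4, 0, 0, -0.1, 0, 0, 0],
    [0.4, 0, 0, 0, 0, 0, 0],
    [0.75, 0, 0, 0, 0, 0, 0],
    [0.75, 0, 0, 0, 0, 0, 0],
    [0.75, 0, 0, 0, 0, 0, 0],
    [0.75, 0, 0, 0, 0, 0, 0]
  ]
}}

```text
clock: 17.62
eef_pos: [504.2, 181.4, 94.7]
tool_rot: [-2.809, 1.57, 2.934]
force: [0.6, 1.3, 0.3]
width: 64.1
```

```bash
python3 look.py 20 365 140 440 235 8
```

```text
t 17.62 tcp [504.2 181.4  94.7] x [-0.  0. -1.] jaw 59.07 F [0.6 1.3 0.3] w 64.1 q [-0.51  0.67  0.17  1.96 -0.21  0.53  0.84]
```

View pics/c20.png

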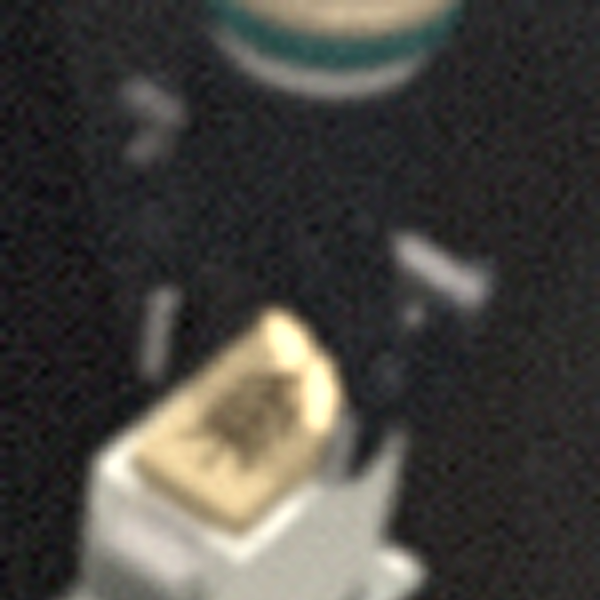

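{"op": "arm_command", "data": {
  "series": [
    [0.75, 0, 0, 2, 0, 0, 0],
    [0.75, 0, 0, 2, 0, 0, 0],
    [0, 0.05, 0, 1.5, 0, 0, 0],
    [0, 0, 0, 0, 0, 0, 0],
    [0, 0, 0, 0, 0, 0, 0],
    [0, 0, 0, 0, 0, 0, 0],
    [0, 0, 0, 0, 0, 0, 0],
    [0, 0, 0, 0, 0, 0, 0]
  ]
}}

```text
clock: 18.33
eef_pos: [504.3, 181.0, 148.8]
tool_rot: [-2.219, 1.569, -2.759]
force: [0.0, 0.2, -0.2]
width: -0.3
```

```bash
python3 look.py 21 365 140 440 235 8
```

```text
t 18.33 tcp [504.3 181.  148.8] x [-0.002 -0.001 -1.   ] jaw 59.06 F [ 0.   0.2 -0.2] w -0.3 q [-0.53  0.59  0.2   1.92 -0.18  0.65  0.81]
```

View pics/c21.png

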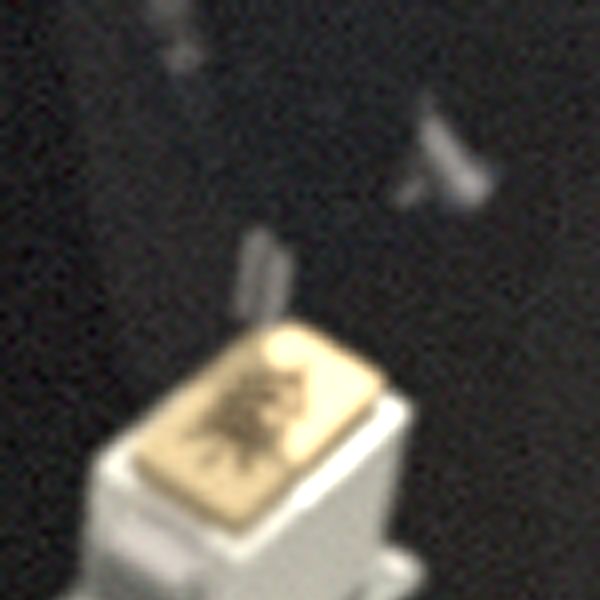

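{"op": "arm_command", "data": {
  "series": [
    [0, 0, 0, -1.5, 0, 0, 0],
    [0, 0, 0, -1.5, 0, 0, 0],
    [0, 0, 0, -1, 0, 0, 0],
    [0, 0, 0, -0.3, 0, 0, 0],
    [0, 0, 0, -0.3, 0, 0, 0],
    [0, 0, 0, -0.3, 0, 0, 0],
    [0, 0, 0, -0.3, 0, 0, 0],
    [0, 0, 0, -0.3, 0, 0, 0],
    [0, 0, 0, 0, 0, 0, 0]
  ]
}}

```text
clock: 19.13
eef_pos: [505.8, 181.4, 94.8]
tool_rot: [0.812, 1.569, 0.272]
force: [1.3, 0.2, 2.2]
width: -0.2
```

```bash
python3 look.py 22 365 140 440 235 8
```

```text
t 19.13 tcp [505.8 181.4  94.8] x [ 0.002  0.    -1.   ] jaw 59.04 F [1.3 0.2 2.2] w -0.2 q [-0.51  0.67  0.17  1.96 -0.21  0.53  0.84]
```

View pics/c22.png

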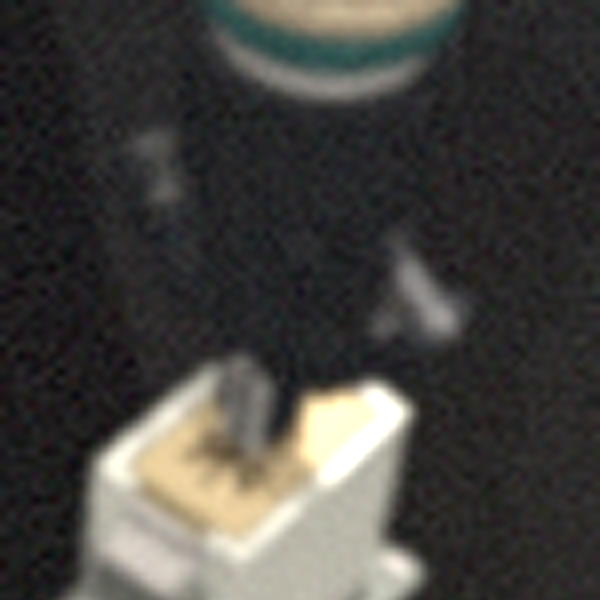

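{"op": "arm_command", "data": {
  "series": [
    [0, 0, 0, -0.2, 0, 0, 0],
    [0, 0, 0, -0.2, 0, 0, 0],
    [0, 0, 0, -0.2, 0, 0, 0],
    [0, 0, 0, -0.2, 0, 0, 0],
    [0, 0, 0, -0.2, 0, 0, 0],
    [0, 0, 0, -0.2, 0, 0, 0],
    [0, 0, 0, -0.2, 0, 0, 0],
    [0, 0, 0, 0, 0, 0, 0]
  ]
}}

```text
clock: 19.85
eef_pos: [505.7, 181.4, 80.6]
tool_rot: [0.77, 1.569, 0.23]
force: [1.5, 0.4, 3.1]
width: 0.3
```

```bash
python3 look.py 23 365 140 440 235 8
```

```text
t 19.85 tcp [505.7 181.4  80.6] x [ 0.001  0.    -1.   ] jaw 59.05 F [1.5 0.4 3.1] w 0.3 q [-0.5   0.7   0.16  1.96 -0.22  0.5   0.84]
```

View pics/c23.png

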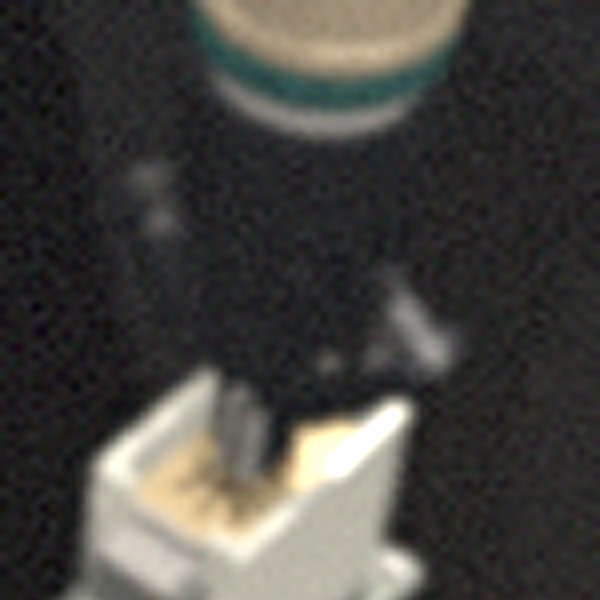

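{"op": "arm_command", "data": {
  "series": [
    [0, 0, 0, -0.2, 0, 0, 0],
    [0, 0, 0, -0.2, 0, 0, 0],
    [0, 0, 0, -0.2, 0, 0, 0],
    [0, 0, 0, -0.2, 0, 0, 0],
    [0, 0, 0, -0.1, 0, 0, 0],
    [0, 0, 0, 0, 0, 0, 0],
    [0, 0, 0, 0, 0, 0, 0]
  ]
}}

```text
clock: 20.48
eef_pos: [505.8, 181.4, 72.0]
tool_rot: [0.837, 1.569, 0.297]
force: [1.8, -0.3, 5.7]
width: -0.1
```

```bash
python3 look.py 24 365 140 440 235 8
```

```text
t 20.48 tcp [505.8 181.4  72. ] x [ 0.001  0.    -1.   ] jaw 59.05 F [ 1.8 -0.3  5.7] w -0.1 q [-0.5   0.71  0.15  1.97 -0.22  0.48  0.84]
```

View pics/c24.png

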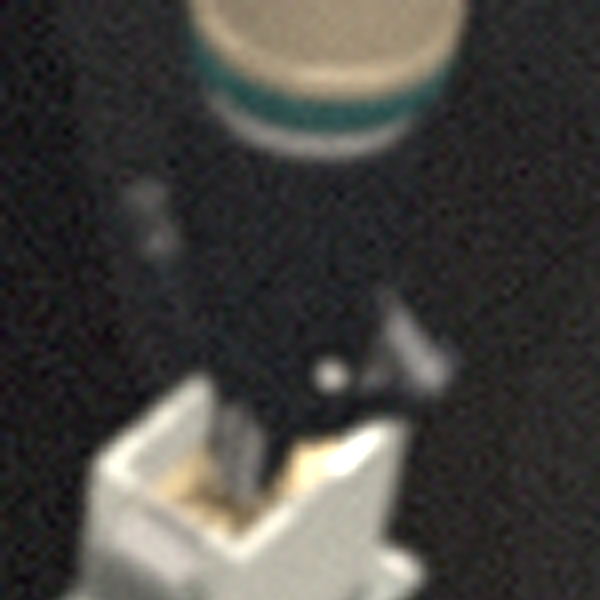

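{"op": "arm_command", "data": {
  "series": [
    [0, 0, 0, -0.1, 0, 0, 0],
    [0, 0, 0, -0.05, 0, 0, 0],
    [0, 0, 0, 0, 0, 0, 0],
    [0, 0, 0, 0, 0, 0, 0],
    [0, 0, 0, 0.3, 0, 0, 0],
    [0, 0, 0, 1, 0, 0, 0],
    [0, 0, 0, 2, 0, 0, 0],
    [0, 0, 0, 3, 0, 0, 0],
    [0, 0, 0, 2, 0, 0, 0],
    [0, 0, -3, 0, 0, 0, 0],
    [0, 0, -3, 0, 0, 0, 0],
    [0, 0, -3, 0, 0, 0, 0],
    [0, 0, -3, 0, 0, 0, 0],
    [0, 0, -3, 0, 0, 0, 0],
    [0, 0, -3, 0, 0, 0, 0],
    [0, 0, -3, 0, 0, 0, 0],
    [0, 0, 0, 0, 0, 0, 0],
    [0, 0, 0, 0, 0, 0, 0],
    [0, 0, 0, 0, 0, 0, 0]
  ]
}}

```text
clock: 22.12
eef_pos: [504.0, -27.9, 153.1]
tool_rot: [-3.069, 1.568, 2.675]
force: [-0.4, 1.6, -1.0]
width: -0.0
```

```bash
python3 look.py 25 355 155 440 245 6; python3 - <<'E'
from h import *
t=ctrl.get_image("top");cv2.imwrite("pics/t25.png",t)
b1=cv2.resize(t[200:255,238:293],None,fx=7,fy=7,interpolation=cv2.INTER_CUBIC)
b0=cv2.resize(cv2.imread("pics/t15.png")[200:255,238:293],None,fx=7,fy=7,interpolation=cv2.INTER_CUBIC)
cv2.imwrite("pics/d25.png",np.hstack([b1,b0]))
E
```

```text
t 22.12 tcp [504.  -27.9 153.1] x [-0.002  0.001 -1.   ] jaw 59.07 F [-0.4  1.6 -1. ] w -0.0 q [-0.12  0.54  0.17  2.   -0.16  0.61  1.19]
```

View pics/c25.png

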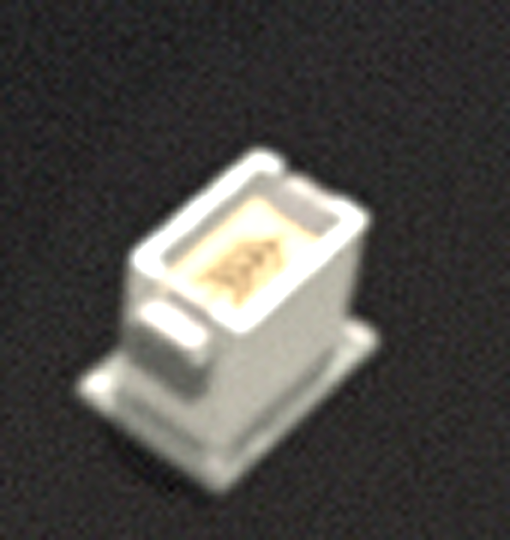

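View pics/d25.png

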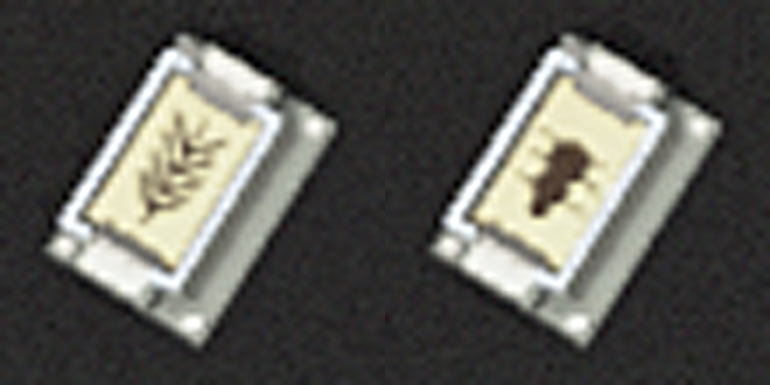

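View pics/t25.png

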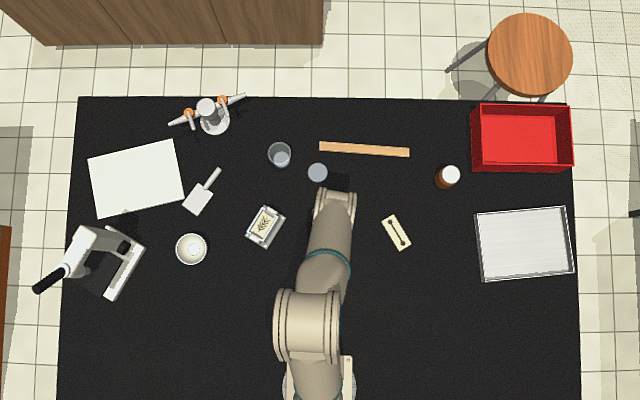

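```bash
python3 -c "
from cell import ctrl
print(ctrl.finish_job())"
```

```text
the job is handed in; nothing more can be done
None
```

Both short blocks are loaded in the magazine, thick one first with the thin one on top. The job was handed in at about 22 s of the 64 s allowed; the hand-in gave no verdict.

**What I did:** I gripped each block across its width and lined it up with the well using the scene camera. I released it on the lip slopes and pushed the middle of its top down with shut fingertips. The highest push force I read was about 6 N. The last push went 1.5 mm further without a force reading and stopped about 2.5 mm short of the stack's bottom.

**Last checks:**
- After each push, the top-camera picture showed the block flat and face up, with both lips over its ends. The lips look the same in both pictures.
- The scene picture also shows the thin block staying down by itself after the fingers left.
- Bystanders look unmoved in the last top picture. That was a comparison by eye, with no measurement.
- The arm was clear, at about 153 mm height and roughly 210 mm from the magazine.

**Disagreements and limits:**
- The two cameras disagreed by about 4 mm in y, and the trained networks also scattered by several millimetres. I relied on the scene camera, which agreed with the arm's own position readings to about 1 mm.
- My image fit for the thin block held over the well was unreliable, because the thick block behind it confused it. I reused the tool position that had worked for the thick block, and it went in without resistance.
- Lip and follower positions can only be judged from the pictures.

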